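# Change specimens at the fossil photo station

## Robot

A 7-joint arm with a two-finger parallel gripper is mounted at the origin on the work surface. World frame = base frame: x ahead of the robot, y to its left, z up, the work surface at z = 0. Lengths are in m, angles in degrees, forces in N, time in s.
With the tool pointing down it reaches from about 0.425 to 0.875 m from the base axis. Payload 8.4 kg.
Tool frame: the origin (TCP) lies at the very end of the fingers, on their centre line; the grasp point (between the pads) lies 19 mm behind it (hold_point_z is the distance from the TCP to the grasp point, in m); z points along the fingers, y is the direction in which the jaws open and shut (so a half turn about z gives the same grasp; the last joint's range is limited). The gripper opens to 87 mm and grips with 3 to 60 N. Pads are 19 mm wide; open, the fingers measure 117 mm over their backs; the gripper's body (75 mm by 190 mm) begins 51 mm behind the grasp point.
Start: joints at [-70.829, 19.091, 2.286, 83.961, -0.768, 76.965, -3.352], TCP at [0.273, 0.59, 0.223] pointing down, gripper open.
Joint ranges: [-147.57, 147.57], [-21.85, 119.76], [-74.77, 79.35], [14.55, 137.4], [-85.83, 265.84], [4.83, 119.75], [-152.11, 152.11]. Speed limits (degrees/s): [127.2, 127.2, 159.86, 159.86, 180, 180, 180].

## Interface

Orientations are given as [roll, pitch, yaw] about the fixed x, y, z axes, in that order (R = Rz(yaw) Ry(pitch) Rx(roll)).
In Python, from workcell import * gives the robot as it stands.
- The arm moves only by the tool step_arm, never from a script. Its argument "deltas" is a list of rows, each an object of numbers: "grip": the closure, from 0 (fully open) to 1 (shut); "tx", "ty", "tz": the shift along the world's x, y, z in m; "ax", "ay", "az": the turn, a rotation vector about the world's x, y, z in degrees. In form: [{"grip": .., "tx": .., "ty": .., "tz": .., "ax": .., "ay": .., "az": ..}, ...]. A call has 1 to 12 rows; each row is the pose to reach, as a shift and turn from the pose commanded when the call began; what a row does not reach only later rows make up. A row lasts 1/12 s, in which the tool goes at most 41.7 mm and 7.16 degrees, less where a joint would pass 70% of its speed; a pose out of reach is approached as far as the arm can. A call with a gripper value outside its range is refused whole. The fingers move at their own pace and stop on an object; "squeeze" is the grip in N (left out, the last holds). Time passes only in rows, so rows that repeat a pose let the fingers close. It gives the time, the measured TCP pose, the force and the opening at its end, in the units of the state.
- read_state(): the state, without advancing time (a new reading comes with each control period).
- get_image(name): name is "scene" or "top" or "wrist"; returns a dict with "img" (400x640x3 uint8, red, green, blue), "fx", "fy", "cx", "cy" (pixels), "dist" ([k1, k2, p1, p2, k3] as OpenCV has them; the pictures are not rectified), "rvec" (rotation vector, rad) and "tvec" (3), from world to camera coordinates, as OpenCV has them. Camera axes: x right, y down, z forward; pixel columns grow to the right and rows downward; lengths in m; the calibration is good to about 2 mm. A picture is of the moment at which its call begins. There is no depth.
- finish_job(): hands the job in, once; it reports no verdict.
The state is a dict: "time": time; "joint_positions": joint angles; "joint_velocities": joint speeds; "joint_efforts": joint torques, N m; "ee_pos": TCP position; "tcp_rot": TCP orientation; "contact_force": force on the tool from outside, world axes, zero at the start; "moment": the same for the moment, N m; "gripper_width": finger opening in m.
Only numpy, scipy, OpenCV 4.12 (cv2) and the standard library are available. Lean on these libraries where they do the work, as an engineer would, in place of code of your own. Each camera call takes 0.05 s, during which the arm holds its last target.

## Task

Change over the specimens at the photo station: set the vertebra from the round stage down in the open top drawer (do not drop it) and push the drawer fully shut. Then lift the dark long bone out of the grey tray and hold it still in front of the camera, level and the same way up as it lay, its single ball end pointing straight at the lens, with the centre of the ball at lens height, 10 cm in front of the glass. Leave the other things where they are, do not bump the camera, and finish while still holding the bone there.

Things in the scene. Friction and masses are not known exactly. Their poses are not given: they have to be found in the camera images.
- vertebra: Light brown vertebra, 60 to 130 g, lying flat on the round stage. A drum (centrum) 38 mm across where it is gripped and 34 mm high, with its rims flared to 42 mm; from it a bony arch and spine reach to +x, to 69 mm from the origin. Two thin side wings at x = 35 to 53 mm reach y = -46 and +46 mm. Origin: centre of the drum's underside; z up. Clear sides to pinch: across y at the drum (x = -10 to +10 mm).
- stage: Pale round stage, 110 mm across, 35 mm high with its white top (100 mm across), fixed. Origin: centre of its underside.
- handle_home (a point): Fixed point on the grey two-drawer unit with white fronts (260 deep x 260 wide x 150 mm high, fixed): where the middle of the top drawer's bar handle is when that drawer is fully shut. Axes: the drawers slide out along its -x, z up. The drawer starts 130 to 160 mm open, slides with about 1 N friction and has no latch.
- drawer_floor (a point): Point on the top drawer's inner floor, on its centre line, moving with it, 85 mm above the table. Axes: slides out along -x, y across, z up. Inside x = -47 to 167 mm, y = -109 to 109 mm, walls 43 mm high; front panel's outer face at x = -68 mm, its top 54 mm above this floor. With the drawer open by d only x below d - 53 mm is open from above; under the unit's top 52 mm are free over the floor.
- cabinet_drawer0_handle (a point): Middle of the top drawer's steel bar handle: 11 mm thick, 120 mm long along the drawer's y, standing 35 mm off the front panel, 112 mm above the table.
- tray: Shallow grey plastic tray, 300 (x) x 360 (y) x 65 mm high, walls and floor 5 mm, fixed. Origin: centre of its underside.
- femur: Dark brown long bone, 185 mm long along x, 170 to 350 g, lying in the tray. Single ball of 40 mm diameter at its +x end, a 26 mm side knob next to it at y = +18 mm, two knuckles (34 mm each, 64 mm wide together) at its -x end, straight shaft 22 mm wide between. Origin: on the tray floor under mid shaft; z up, shaft axis 20 mm above it. It balances at mid shaft.
- ball (a point): Centre of the long bone's ball, at x = +75 mm, 20 mm above its origin.
- shaft (a point): Middle of the long bone's shaft, the best place to pinch (across the bone's y, 22 mm wide); 20 mm above its origin.
- camera: Black camera head 80 x 80 x 64 mm with a round lens, on a 20 mm post 100 mm behind the lens's front glass, fixed. Origin: 170 mm straight below the centre of the front glass; the lens looks level along its -x.
- lens (a point): Centre of the lens's front glass (axes as the camera's: the lens looks along -x, z up). Its height varies from 170 to 215 mm above the table.
- view (a point): Point in the air on the lens axis, 100 mm in front of the glass, where the ball's centre belongs. Axes as the camera's: the bone points its ball at the lens when the bone's x axis lies along this +x.
- rib: Brown curved rib, 172 mm long, 12 mm thick, near the +y wall of the tray; leave it alone.
- jaw: Brown jaw piece with white teeth, 115 mm long, 32 mm high, near the -y wall of the tray; leave it alone.
- scale_bar: White and black scale bar 100 x 20 x 10 mm on the table; leave it alone.
- jar: Amber jar, 60 mm across, 85 mm high, on the table; leave it alone.
- brush: Brush lying on the table near the robot; leave it alone.
- respirator: Blue half mask with two round white and purple filters, about 120 mm wide, 70 mm high; leave it alone.
Things that resemble listed ones, but are neither listed nor needed, are in the scene too. Of the things like the vertebra, leave any that is pink; of the rest the larger one is meant.

How it is judged:
By the outcome, as a careful person would: the job done as asked, in the order asked, and still so for the second after the job is handed in, while the arm keeps its last pose, push and grip.
It also fails if it takes over 67 s, if anything falls off the work surface, if the arm or the gripper's body presses on something with over 40 N, if the wrist force passes 120 N, or if a joint passes its speed limit or range.

## Working session

There is one attempt and no reset: what is moved stays moved. The work goes in short steps, Python scripts to look and compute and a tool call to move; the robot and the scene stay as the last step left them, time stands still between calls to the robot, and variables do not carry over. Pictures are saved under pics/ and viewed, and the job is handed in when it is done.

Besides the shell and the picture viewer there is one more tool, called after "Emit:" by a JSON object that holds its "name" and its "arguments". step_arm: Moves the arm, as the interface text tells. Its arguments: {"type":"object","properties":{"deltas":{"type":"array","items":{"type":"object","properties":{"grip":{"type":"number"},"tx":{"type":"number"},"ty":{"type":"number"},"tz":{"type":"number"},"ax":{"type":"number"},"ay":{"type":"number"},"az":{"type":"number"}}}},"squeeze":{"type":"number"}},"required":["deltas"]}

```bash
mkdir -p pics; ls; python3 - <<'E'
from workcell import *
import cv2
print(read_state())
for n in ["scene","top","wrist"]:
    d=get_image(n); cv2.imwrite(f"pics/{n}0.png",d["img"][:,:,::-1]); print(n,{k:d[k] for k in d if k!="img"})
E
```

```text
pics
{'time': 0.0, 'joint_positions': array([-70.82850585,  19.13277802,   2.28613535,  84.0103424 ,
        -0.76640612,  76.96526581,  -3.35010373]), 'joint_velocities': array([ 0.05715109, -0.04278535, -0.01393103, -0.05323854, -0.00123777,
        0.04149161,  0.07594076]), 'joint_efforts': array([ 6.74526495e-05, -6.56353998e+01,  1.33515313e+00, -4.03803170e+01,
       -5.97319426e-02,  4.44099843e-02,  1.28233705e-04]), 'ee_pos': array([0.27306763, 0.58934995, 0.22165427]), 'tcp_rot': array([-1.79907198e+02,  8.18430026e-03,  1.55144351e+02]), 'contact_force': array([ 0.22184261, -0.04773883,  0.21889494]), 'moment': array([0.01841434, 0.01990011, 0.03190456]), 'gripper_width': 0.0872552073135654}
scene {'fx': 411.04966029940516, 'fy': 411.04966029940516, 'cx': 320.48559445136175, 'cy': 198.49851617136454, 'dist': array([-0.10214618,  0.        ,  0.        ,  0.        ,  0.        ]), 'rvec': array([ 1.96745516,  1.59346   , -0.60535589]), 'tvec': array([-0.05226234, -0.29888021,  2.06239947])}
top {'fx': 448.1339840007575, 'fy': 448.1339840007575, 'cx': 316.96107015956716, 'cy': 201.93534236187548, 'dist': array([0.03847011, 0.        , 0.        , 0.        , 0.        ]), 'rvec': array([ 2.16409393, -2.20245918,  0.08206357]), 'tvec': array([-0.01367655,  0.53310731,  1.52353458])}
wrist {'fx': 355.96816976267473, 'fy': 355.96816976267473, 'cx': 319.1058765768204, 'cy': 203.45389158636297, 'dist': array([-0.05744541,  0.        ,  0.        ,  0.        ,  0.        ]), 'rvec': array([-2.46888715, -1.57828268, -0.19163962]), 'tvec': array([-0.65024338, -0.02911262,  0.38891118])}
```

View pics/scene0.png

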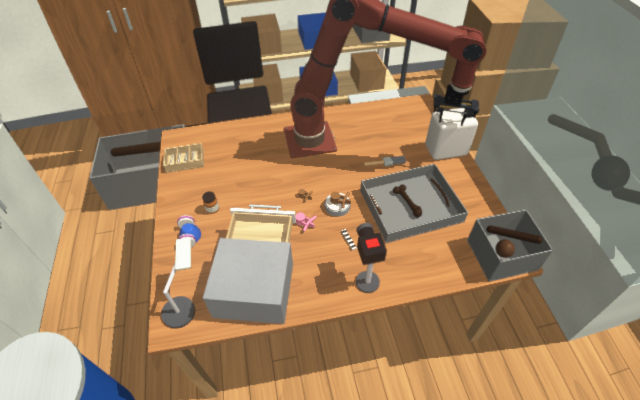

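View pics/top0.png

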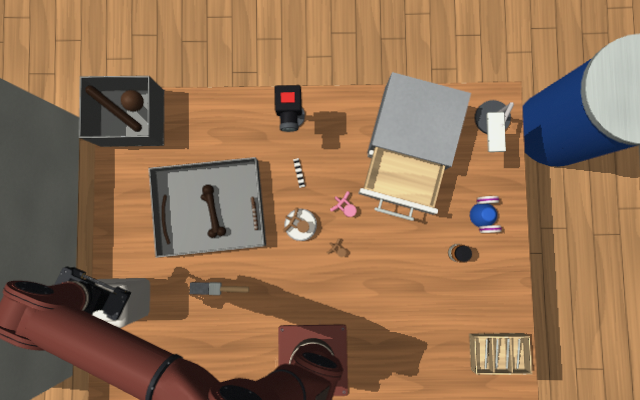

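View pics/wrist0.png

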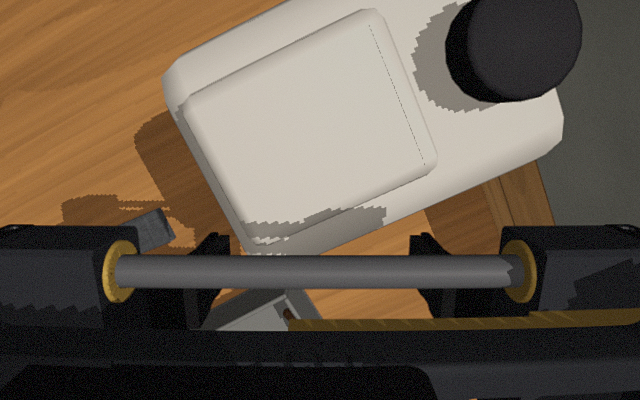

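```bash
cat > h.py <<'E'
from workcell import *
import cv2, numpy as np
from scipy.spatial.transform import Rotation as Ro
def K(d): return np.array([[d["fx"],0,d["cx"]],[0,d["fy"],d["cy"]],[0,0,1]])
def ray(d,uv):
    uv=np.array(uv,float).reshape(-1,1,2)
    n=cv2.undistortPoints(uv,K(d),d["dist"]).reshape(-1,2)
    R=cv2.Rodrigues(d["rvec"])[0]
    return -R.T@d["tvec"], np.c_[n,np.ones(len(n))]@R
def onz(d,uv,z):
    c,r=ray(d,uv); return c+r*((z-c[2])/r[:,2])[:,None]
def proj(d,P): return cv2.projectPoints(np.array(P,float).reshape(-1,3),d["rvec"],d["tvec"],K(d),d["dist"])[0].reshape(-1,2)
def tri(views):
    A=np.zeros((3,3));b=np.zeros(3)
    for d,uv in views:
        c,r=ray(d,[uv]);r=r[0]/np.linalg.norm(r[0]);M=np.eye(3)-np.outer(r,r);A+=M;b+=M@c
    p=np.linalg.solve(A,b)
    res=[np.linalg.norm(proj(d,p)[0]-uv) for d,uv in views]
    return p,res
def crop(d,x0,y0,x1,y1,s,name):
    cv2.imwrite("pics/"+name,cv2.resize(d["img"][y0:y1,x0:x1,::-1],None,fx=s,fy=s,interpolation=cv2.INTER_CUBIC))
E
python3 - <<'E'
from h import *
t=get_image("top"); s=get_image("scene")
import pickle; pickle.dump((t,s),open("ts.pkl","wb"))
crop(t,145,150,275,265,6,"t_tray.png")
crop(t,270,80,480,260,3.8,"t_mid.png")
crop(s,200,180,330,300,6,"s_drawer.png")
crop(s,290,150,480,300,4,"s_tray.png")
E
```

```text
(no output)
```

View pics/t_tray.png

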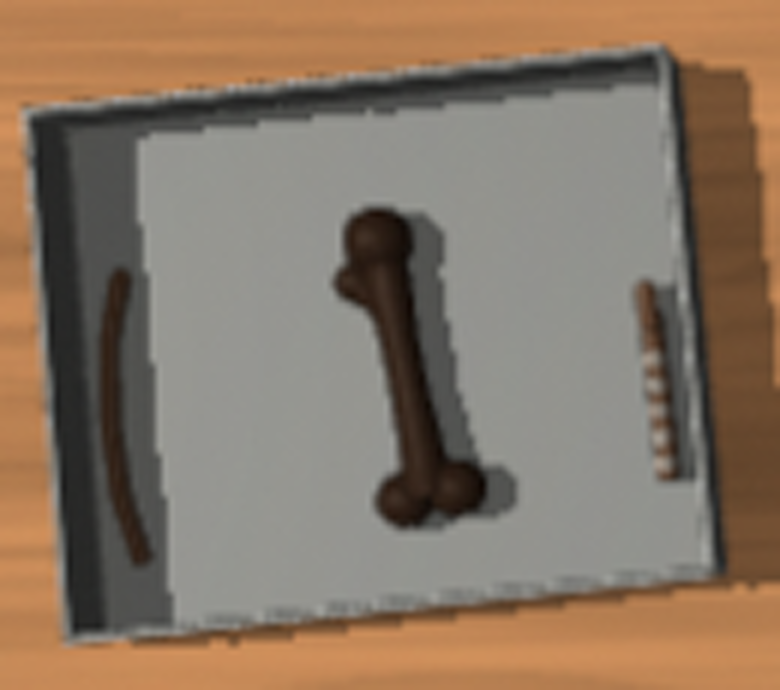

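View pics/t_mid.png

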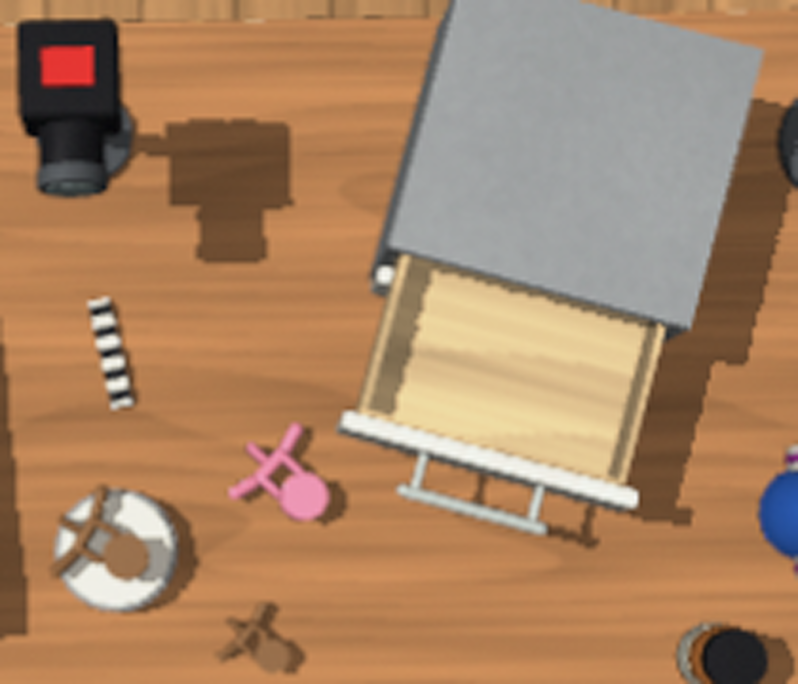

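View pics/s_drawer.png

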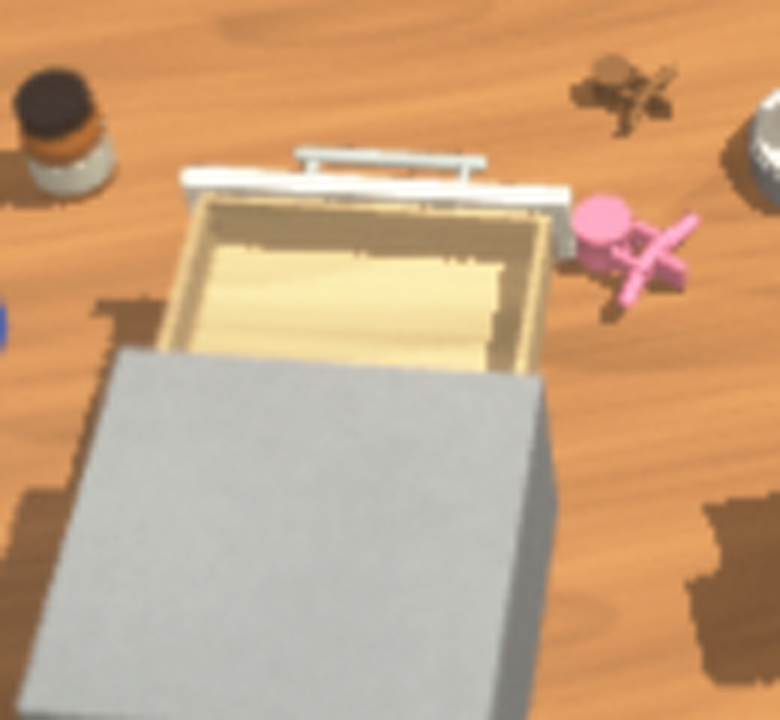

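View pics/s_tray.png

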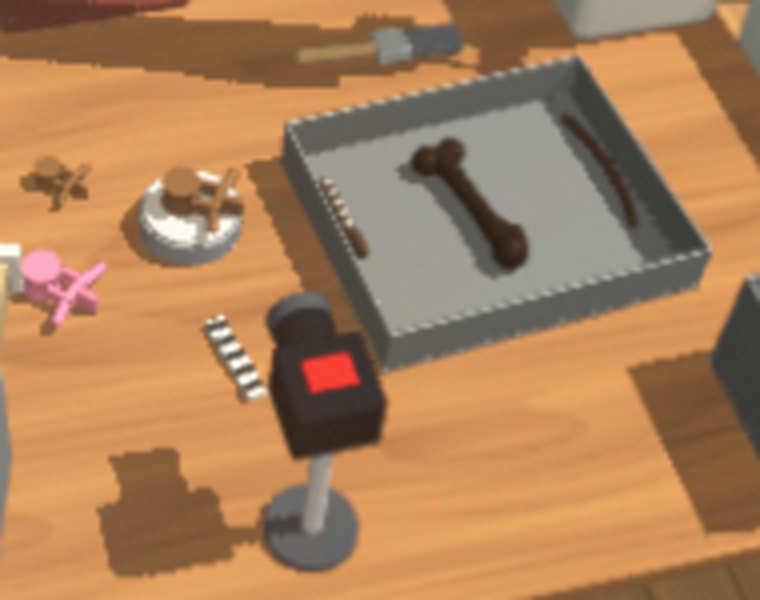

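```bash
python3 - <<'E'
from h import *
import pickle; t,s=pickle.load(open("ts.pkl","rb"))
np.set_printoptions(precision=4,suppress=True)
T=lambda x,y:(270+(x+.5)/3.8-.5,80+(y+.5)/3.8-.5)
T2=lambda x,y:(145+x/6-.4,150+y/6-.4)
S1=lambda x,y:(200+x/6-.4,180+y/6-.4)
S2=lambda x,y:(290+x/4-.4,150+y/4-.4)
print("handle ends",onz(t,[T(401,490),T(545,527)],.112))
print("handle tri",tri([(t,T(401,490)),(s,S1(484,163))]),tri([(t,T(545,527)),(s,S1(298,153))]))
print("panel",onz(t,[T(345,416),T(637,495)],.139))
print("cab top front corners",onz(t,[T(389,247),T(688,328)],.150))
print("cab top back right",onz(t,[T(763,50)],.150))
print("ball",onz(t,[T2(379,240)],.025),tri([(t,T2(379,240)),(s,S2(509,244))]))
print("knob",onz(t,[T2(351,283)],.025))
print("knuckles",onz(t,[T2(403,499),T2(459,487)],.025),)
print("stage",onz(t,[T(120,549)],.035))
print("drum",onz(t,[T(128,558)],.069),tri([(t,T(128,558)),(s,S2(183,182))]))
print("lens top",tri([(t,T(72,183)),(s,S2(305,297))]))
print("red",tri([(t,T(68,66)),(s,S2(331,372))]), onz(t,[T(42,46),T(95,46),T(95,85),T(42,85)],.2))
print("tray rim", onz(t,[T2(25,110),T2(665,48),T2(722,572),T2(65,640)],.065))
E
```

```text
handle ends [[ 0.501  -0.2107  0.112 ]
 [ 0.4675 -0.3317  0.112 ]]
handle tri (array([ 0.5009, -0.2114,  0.1126]), [np.float64(0.24152227482168534), np.float64(0.19519301046741644)]) (array([ 0.4673, -0.3318,  0.1144]), [np.float64(0.18899670979096392), np.float64(0.1496376056675346)])
panel [[ 0.5624 -0.162   0.139 ]
 [ 0.4919 -0.4031  0.139 ]]
cab top front corners [[ 0.7027 -0.2011  0.15  ]
 [ 0.6296 -0.4475  0.15  ]]
cab top back right [[ 0.8635 -0.5185  0.15  ]]
ball [[0.5815 0.351  0.025 ]] (array([0.5797, 0.3463, 0.0369]), [np.float64(0.550766994027904), np.float64(0.44120373365261917)])
knob [[0.557  0.3669 0.025 ]]
knuckles [[0.4334 0.3373 0.025 ]
 [0.4396 0.3056 0.025 ]]
stage [[0.4571 0.0318 0.035 ]]
drum [[0.4482 0.0237 0.069 ]] (array([0.4484, 0.0244, 0.0667]), [np.float64(0.1860730701733566), np.float64(0.14723498058096574)])
lens top (array([0.7416, 0.0604, 0.2344]), [np.float64(0.7145164615637455), np.float64(0.6190203058772649)])
red (array([0.8307, 0.059 , 0.2477]), [np.float64(0.1121295330484369), np.float64(0.10110808556836495)]) [[0.8627 0.0832 0.2   ]
 [0.862  0.0401 0.2   ]
 [0.8298 0.0406 0.2   ]
 [0.8305 0.0836 0.2   ]]
tray rim [[0.6533 0.5374 0.065 ]
 [0.6826 0.1814 0.065 ]
 [0.3894 0.1521 0.065 ]
 [0.3592 0.5124 0.065 ]]
```

```bash
python3 - <<'E'
from h import *
import pickle; t,s=pickle.load(open("ts.pkl","rb"))
crop(t,275,200,330,250,14,"t_v.png"); crop(s,315,180,365,225,14,"s_v.png"); crop(t,265,75,315,135,9,"t_c.png"); crop(s,345,215,395,295,7.4,"s_c.png")
E
```

```text
(no output)
```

View pics/t_v.png

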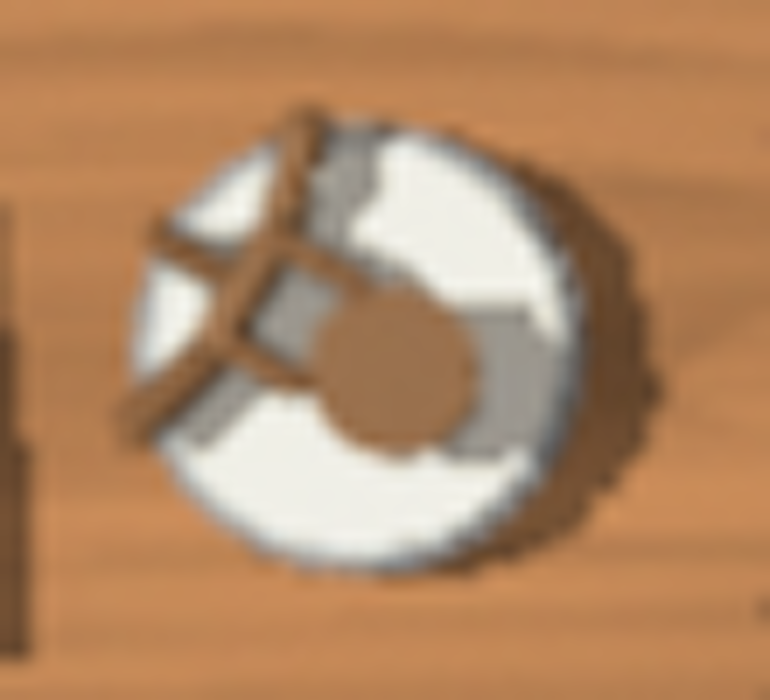

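View pics/s_v.png

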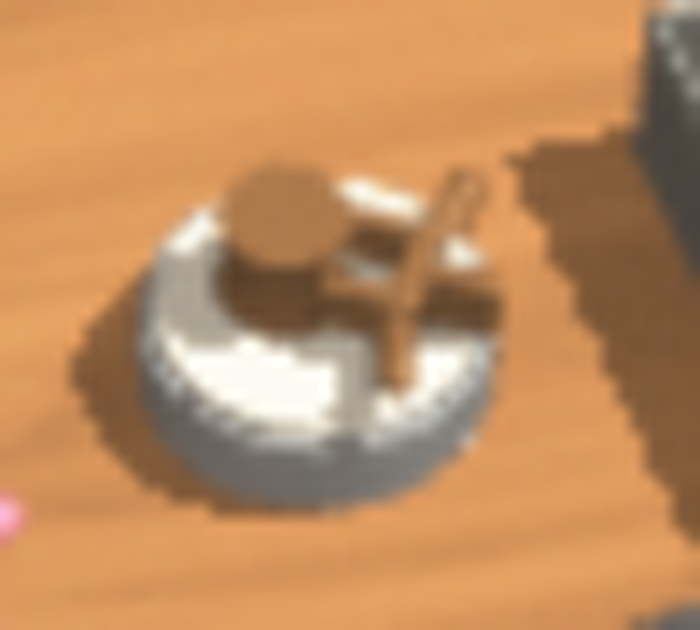

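View pics/t_c.png

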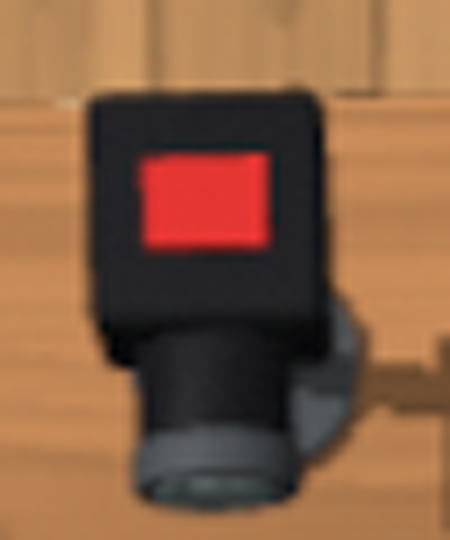

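View pics/s_c.png

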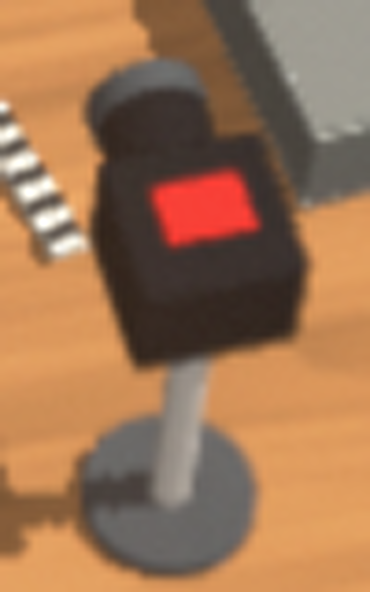

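```bash
python3 - <<'E'
from h import *
import pickle; t,s=pickle.load(open("ts.pkl","rb"))
np.set_printoptions(precision=4,suppress=True)
V=lambda x,y:(275+(x+.5)/14-.5,200+(y+.5)/14-.5)
VS=lambda x,y:(315+(x+.5)/14-.5,180+(y+.5)/14-.5)
print(tri([(t,V(308,118)),(s,VS(397,385))]),tri([(t,V(135,425)),(s,VS(470,180))]))
for z in(.045,.055):
  p=onz(t,[V(308,118),V(135,425),V(155,232)],z); d=p[1]-p[0]; print(p,np.degrees(np.arctan2(d[1],d[0]))-90,np.linalg.norm(d))
print(onz(t,[V(396,372)],.069))
m=onz(t,[V(155,232)],.055)[0]-onz(t,[V(396,372)],.069)[0];print(np.degrees(np.arctan2(m[1],m[0])),np.linalg.norm(m))
C=lambda x,y:(265+(x+.5)/9-.5,75+(y+.5)/9-.5)
CS=lambda x,y:(345+(x+.5)/7.4-.5,215+(y+.5)/7.4-.5)
a=[tri([(t,C(*p)),(s,CS(*q))]) for p,q in [((140,157),(257,220)),((269,153),(240,171)),((270,247),(151,185)),((143,249),(170,247))]]
for q in a: print(q)
# lens axis: lens ring sides at mid height
for z in (.18,.2,.21): print(z,onz(t,[C(137,470),C(302,470),C(218,455),C(218,507)],z))
E
```

```text
(array([0.5106, 0.0444, 0.0565]), [np.float64(0.4746472071745491), np.float64(0.3857378759106106)]) (array([0.4377, 0.0859, 0.0574]), [np.float64(0.7185544181064155), np.float64(0.5639458652895507)])
[[0.5117 0.0465 0.045 ]
 [0.4383 0.0891 0.045 ]
 [0.4847 0.0838 0.045 ]] 59.792970358010905 0.08483810769873218
[[0.511  0.046  0.055 ]
 [0.4382 0.0884 0.055 ]
 [0.4843 0.0831 0.055 ]] 59.792970358010905 0.08427780294181936
[[0.4495 0.0254 0.069 ]]
58.87382574114488 0.0688574116545965
(array([0.8447, 0.0795, 0.2515]), [np.float64(0.5070574796216772), np.float64(0.4582437500061736)])
(array([0.8385, 0.052 , 0.2873]), [np.float64(5.492918338695948), np.float64(4.950077600970898)])
(array([0.8148, 0.0382, 0.2492]), [np.float64(0.12266488321209025), np.float64(0.110093469674297)])
(array([0.8237, 0.0661, 0.2068]), [np.float64(5.916313886863106), np.float64(5.339761907159358)])
0.18 [[0.758  0.089  0.18  ]
 [0.7571 0.0318 0.18  ]
 [0.7628 0.0609 0.18  ]
 [0.7446 0.0611 0.18  ]]
0.2 [[0.7531 0.0874 0.2   ]
 [0.7521 0.031  0.2   ]
 [0.7578 0.0597 0.2   ]
 [0.7398 0.0599 0.2   ]]
0.21 [[0.7506 0.0866 0.21  ]
 [0.7497 0.0307 0.21  ]
 [0.7553 0.0591 0.21  ]
 [0.7375 0.0593 0.21  ]]
```

Emit:
{"name": "step_arm", "arguments": {"deltas": [{"grip": 0, "tz": 0.04}, {"grip": 0, "tz": 0.08}, {"grip": 0, "tx": 0.01, "ty": -0.04, "tz": 0.08, "az": -7}, {"grip": 0, "tx": 0.02, "ty": -0.08, "tz": 0.08, "az": -14}, {"grip": 0, "tx": 0.03, "ty": -0.12, "tz": 0.08, "az": -21}, {"grip": 0, "tx": 0.04, "ty": -0.16, "tz": 0.08, "az": -28}, {"grip": 0, "tx": 0.05, "ty": -0.2, "tz": 0.08, "az": -35}, {"grip": 0, "tx": 0.06, "ty": -0.24, "tz": 0.08, "az": -42}, {"grip": 0, "tx": 0.07, "ty": -0.28, "tz": 0.08, "az": -49}, {"grip": 0, "tx": 0.08, "ty": -0.32, "tz": 0.08, "az": -56}, {"grip": 0, "tx": 0.09, "ty": -0.36, "tz": 0.08, "az": -63}, {"grip": 0, "tx": 0.1, "ty": -0.4, "tz": 0.08, "az": -70}]}}

```text
schema error: expected keys grip, tx, ty, tz, ax, ay, az
```

Emit:
{"name": "step_arm", "arguments": {"deltas": [{"grip": 0, "tx": 0, "ty": 0, "tz": 0.04, "ax": 0, "ay": 0, "az": 0}, {"grip": 0, "tx": 0, "ty": 0, "tz": 0.07, "ax": 0, "ay": 0, "az": 0}, {"grip": 0, "tx": 0.01, "ty": -0.04, "tz": 0.08, "ax": 0, "ay": 0, "az": -7}, {"grip": 0, "tx": 0.02, "ty": -0.08, "tz": 0.08, "ax": 0, "ay": 0, "az": -14}, {"grip": 0, "tx": 0.03, "ty": -0.12, "tz": 0.08, "ax": 0, "ay": 0, "az": -21}, {"grip": 0, "tx": 0.04, "ty": -0.16, "tz": 0.08, "ax": 0, "ay": 0, "az": -28}, {"grip": 0, "tx": 0.05, "ty": -0.2, "tz": 0.08, "ax": 0, "ay": 0, "az": -35}, {"grip": 0, "tx": 0.06, "ty": -0.24, "tz": 0.08, "ax": 0, "ay": 0, "az": -42}, {"grip": 0, "tx": 0.075, "ty": -0.28, "tz": 0.08, "ax": 0, "ay": 0, "az": -49}, {"grip": 0, "tx": 0.09, "ty": -0.315, "tz": 0.08, "ax": 0, "ay": 0, "az": -56}, {"grip": 0, "tx": 0.1, "ty": -0.35, "tz": 0.08, "ax": 0, "ay": 0, "az": -63}, {"grip": 0, "tx": 0.115, "ty": -0.385, "tz": 0.08, "ax": 0, "ay": 0, "az": -70}]}}

```text
time: 1.25
ee_pos: [0.388, 0.2029, 0.3027]
tcp_rot: [-180.0, -0.0, 84.8]
contact_force: [1.6, 0.4, 0.6]
gripper_width: 0.0871
```

Emit:
{"name": "step_arm", "arguments": {"deltas": [{"grip": 0, "tx": 0.012, "ty": -0.035, "tz": 0, "ax": 0, "ay": 0, "az": -6}, {"grip": 0, "tx": 0.024, "ty": -0.07, "tz": -0.01, "ax": 0, "ay": 0, "az": -12}, {"grip": 0, "tx": 0.036, "ty": -0.105, "tz": -0.02, "ax": 0, "ay": 0, "az": -18}, {"grip": 0, "tx": 0.048, "ty": -0.14, "tz": -0.04, "ax": 0, "ay": 0, "az": -24}, {"grip": 0, "tx": 0.061, "ty": -0.17, "tz": -0.06, "ax": 0, "ay": 0, "az": -25.6}, {"grip": 0, "tx": 0.061, "ty": -0.18, "tz": -0.09, "ax": 0, "ay": 0, "az": -25.6}, {"grip": 0, "tx": 0.061, "ty": -0.18, "tz": -0.12, "ax": 0, "ay": 0, "az": -25.6}, {"grip": 0, "tx": 0.061, "ty": -0.18, "tz": -0.14, "ax": 0, "ay": 0, "az": -25.6}, {"grip": 0, "tx": 0.061, "ty": -0.18, "tz": -0.14, "ax": 0, "ay": 0, "az": -25.6}]}}

```text
time: 2.0
ee_pos: [0.4467, 0.0239, 0.159]
tcp_rot: [-179.8, 0.3, 59.5]
contact_force: [-0.1, -0.3, -0.0]
gripper_width: 0.0867
```

```bash
python3 - <<'E'
from h import *
st=read_state(); print(st["ee_pos"],st["tcp_rot"])
w=get_image("wrist"); t=get_image("top")
p=np.array([.449,.025,.069]); a=np.radians(59.5)
for x in (0,.069): 
  P=p+[x*np.cos(a),x*np.sin(a),-.014 if x else 0]; print(proj(w,P))
e=st["ee_pos"]; print(proj(w,e),onz(w,[proj(w,e)[0]],.069))
cv2.imwrite("pics/w1.png",w["img"][:,:,::-1])
E
```

```text
[0.44667006 0.02392767 0.15899847] [-179.7751324     0.25658516   59.49685637]
[[322.2020643  204.96674214]]
[[322.34543438 107.87291066]]
[[320.05248466 254.98346358]] [[ 0.42781643 -0.0079573   0.069     ]]
```

View pics/w1.png

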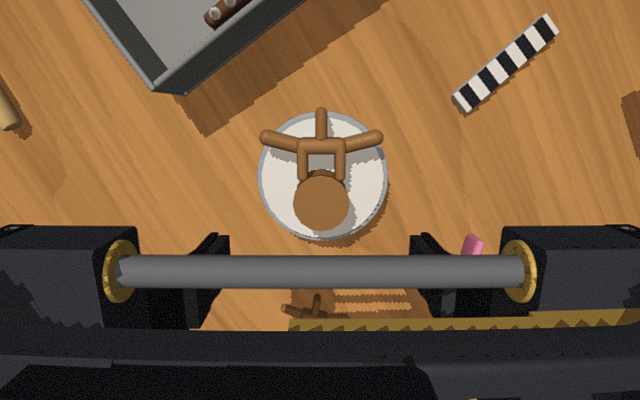

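Emit:
{"name": "step_arm", "arguments": {"deltas": [{"grip": 0, "tx": 0.001, "ty": 0.001, "tz": -0.03, "ax": 0, "ay": 0, "az": 0}, {"grip": 0, "tx": 0.001, "ty": 0.001, "tz": -0.06, "ax": 0, "ay": 0, "az": 0}, {"grip": 0, "tx": 0.001, "ty": 0.001, "tz": -0.09, "ax": 0, "ay": 0, "az": 0}, {"grip": 0, "tx": 0.001, "ty": 0.001, "tz": -0.11, "ax": 0, "ay": 0, "az": 0}, {"grip": 0, "tx": 0.001, "ty": 0.001, "tz": -0.115, "ax": 0, "ay": 0, "az": 0}, {"grip": 0, "tx": 0.001, "ty": 0.001, "tz": -0.115, "ax": 0, "ay": 0, "az": 0}, {"grip": 0, "tx": 0.001, "ty": 0.001, "tz": -0.115, "ax": 0, "ay": 0, "az": 0}, {"grip": 0, "tx": 0.001, "ty": 0.001, "tz": -0.115, "ax": 0, "ay": 0, "az": 0}]}}

```text
time: 2.77
ee_pos: [0.4518, 0.0262, 0.0495]
tcp_rot: [179.9, -0.1, 59.6]
contact_force: [0.3, -1.2, 0.2]
gripper_width: 0.0871
```

Emit:
{"name": "step_arm", "arguments": {"deltas": [{"grip": 0, "tx": -0.001, "ty": 0, "tz": -0.009, "ax": 0, "ay": 0, "az": 0}, {"grip": 0, "tx": -0.001, "ty": 0, "tz": -0.009, "ax": 0, "ay": 0, "az": 0}, {"grip": 0.6, "tx": -0.001, "ty": 0, "tz": -0.009, "ax": 0, "ay": 0, "az": 0}, {"grip": 1, "tx": -0.001, "ty": 0, "tz": -0.009, "ax": 0, "ay": 0, "az": 0}, {"grip": 1, "tx": -0.001, "ty": 0, "tz": -0.009, "ax": 0, "ay": 0, "az": 0}, {"grip": 1, "tx": -0.001, "ty": 0, "tz": -0.009, "ax": 0, "ay": 0, "az": 0}, {"grip": 1, "tx": -0.001, "ty": 0, "tz": -0.009, "ax": 0, "ay": 0, "az": 0}, {"grip": 1, "tx": -0.001, "ty": 0, "tz": -0.009, "ax": 0, "ay": 0, "az": 0}, {"grip": 1, "tx": -0.001, "ty": 0, "tz": -0.009, "ax": 0, "ay": 0, "az": 0}], "squeeze": 15}}

```text
time: 3.52
ee_pos: [0.4492, 0.0258, 0.0386]
tcp_rot: [-180.0, -0.0, 59.5]
contact_force: [-0.3, 1.0, 0.1]
gripper_width: 0.0483
```

Emit:
{"name": "step_arm", "arguments": {"deltas": [{"grip": 1, "tx": 0, "ty": 0, "tz": 0, "ax": 0, "ay": 0, "az": 0}, {"grip": 1, "tx": 0, "ty": 0, "tz": 0, "ax": 0, "ay": 0, "az": 0}, {"grip": 1, "tx": 0, "ty": 0, "tz": 0, "ax": 0, "ay": 0, "az": 0}, {"grip": 1, "tx": 0, "ty": 0, "tz": 0, "ax": 0, "ay": 0, "az": 0}, {"grip": 1, "tx": 0, "ty": 0, "tz": 0, "ax": 0, "ay": 0, "az": 0}]}}

```text
time: 3.93
ee_pos: [0.4492, 0.0258, 0.0385]
tcp_rot: [-180.0, 0.0, 59.5]
contact_force: [-0.1, 0.2, 0.5]
gripper_width: 0.0376
```

Emit:
{"name": "step_arm", "arguments": {"deltas": [{"grip": 1, "tx": 0, "ty": 0, "tz": 0.015, "ax": 0, "ay": 0, "az": 0}, {"grip": 1, "tx": 0, "ty": 0, "tz": 0.04, "ax": 0, "ay": 0, "az": 0}, {"grip": 1, "tx": 0, "ty": 0, "tz": 0.07, "ax": 0, "ay": 0, "az": 0}, {"grip": 1, "tx": 0, "ty": 0, "tz": 0.1, "ax": 0, "ay": 0, "az": 0}, {"grip": 1, "tx": 0, "ty": 0, "tz": 0.13, "ax": 0, "ay": 0, "az": 0}, {"grip": 1, "tx": 0.01, "ty": -0.02, "tz": 0.16, "ax": 0, "ay": 0, "az": -5}, {"grip": 1, "tx": 0.02, "ty": -0.045, "tz": 0.19, "ax": 0, "ay": 0, "az": -11}, {"grip": 1, "tx": 0.03, "ty": -0.07, "tz": 0.2, "ax": 0, "ay": 0, "az": -17}, {"grip": 1, "tx": 0.04, "ty": -0.1, "tz": 0.2, "ax": 0, "ay": 0, "az": -23}, {"grip": 1, "tx": 0.052, "ty": -0.13, "tz": 0.2, "ax": 0, "ay": 0, "az": -29}, {"grip": 1, "tx": 0.064, "ty": -0.16, "tz": 0.2, "ax": 0, "ay": 0, "az": -35}, {"grip": 1, "tx": 0.076, "ty": -0.19, "tz": 0.2, "ax": 0, "ay": 0, "az": -41}]}}

```text
time: 4.93
ee_pos: [0.5255, -0.1656, 0.2388]
tcp_rot: [-180.0, -0.0, 18.3]
contact_force: [0.4, -0.1, -1.3]
gripper_width: 0.0377
```

Emit:
{"name": "step_arm", "arguments": {"deltas": [{"grip": 1, "tx": 0.012, "ty": -0.03, "tz": 0, "ax": 0, "ay": 0, "az": -6}, {"grip": 1, "tx": 0.024, "ty": -0.06, "tz": 0, "ax": 0, "ay": 0, "az": -12}, {"grip": 1, "tx": 0.036, "ty": -0.085, "tz": 0, "ax": 0, "ay": 0, "az": -18}, {"grip": 1, "tx": 0.048, "ty": -0.11, "tz": 0, "ax": 0, "ay": 0, "az": -24}, {"grip": 1, "tx": 0.056, "ty": -0.127, "tz": 0, "ax": 0, "ay": 0, "az": -30}, {"grip": 1, "tx": 0.061, "ty": -0.137, "tz": 0, "ax": 0, "ay": 0, "az": -34.9}, {"grip": 1, "tx": 0.061, "ty": -0.137, "tz": -0.02, "ax": 0, "ay": 0, "az": -34.9}, {"grip": 1, "tx": 0.061, "ty": -0.137, "tz": -0.04, "ax": 0, "ay": 0, "az": -34.9}, {"grip": 1, "tx": 0.061, "ty": -0.137, "tz": -0.04, "ax": 0, "ay": 0, "az": -34.9}, {"grip": 1, "tx": 0.061, "ty": -0.137, "tz": -0.04, "ax": 0, "ay": 0, "az": -34.9}]}}

```text
time: 5.77
ee_pos: [0.5857, -0.3007, 0.1977]
tcp_rot: [-180.0, 0.1, -16.3]
contact_force: [-0.3, -0.3, -0.2]
gripper_width: 0.0377
```

```bash
python3 - <<'E'
from h import *
st=read_state(); print(st["ee_pos"],st["tcp_rot"],st["gripper_width"],st["joint_positions"])
w=get_image("wrist"); t=get_image("top"); s=get_image("scene")
cv2.imwrite("pics/w2.png",w["img"][:,:,::-1])
crop(t,330,60,500,260,3,"t2.png"); crop(s,180,150,350,320,3.5,"s2.png")
E
```

```text
[ 0.58571978 -0.30065533  0.19772909] [-1.79988425e+02  1.37101093e-01 -1.63419937e+01] 0.03767790366889224 [-14.27873575  28.27601164  52.97723959  86.3886335  -22.8177683
  76.87955298 -65.68627948]
```

View pics/w2.png

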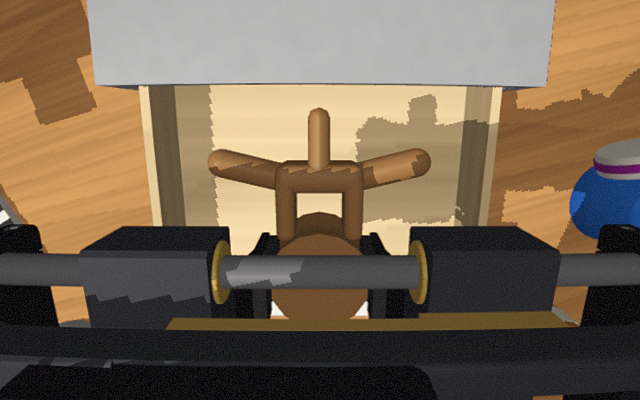

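View pics/s2.png

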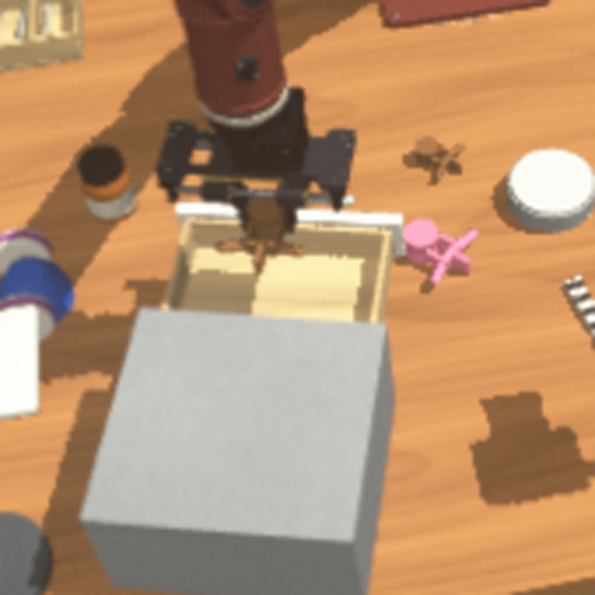

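Emit:
{"name": "step_arm", "arguments": {"deltas": [{"grip": 1, "tx": 0, "ty": 0, "tz": -0.025, "ax": 0, "ay": 0, "az": 0}, {"grip": 1, "tx": 0, "ty": 0, "tz": -0.05, "ax": 0, "ay": 0, "az": 0}, {"grip": 1, "tx": 0, "ty": 0, "tz": -0.075, "ax": 0, "ay": 0, "az": 0}, {"grip": 1, "tx": 0, "ty": 0, "tz": -0.09, "ax": 0, "ay": 0, "az": 0}, {"grip": 1, "tx": 0, "ty": 0, "tz": -0.1, "ax": 0, "ay": 0, "az": 0}, {"grip": 1, "tx": 0, "ty": 0, "tz": -0.105, "ax": 0, "ay": 0, "az": 0}, {"grip": 1, "tx": 0, "ty": 0, "tz": -0.107, "ax": 0, "ay": 0, "az": 0}, {"grip": 1, "tx": 0, "ty": 0, "tz": -0.109, "ax": 0, "ay": 0, "az": 0}, {"grip": 1, "tx": 0, "ty": 0, "tz": -0.109, "ax": 0, "ay": 0, "az": 0}, {"grip": 1, "tx": 0, "ty": 0, "tz": -0.109, "ax": 0, "ay": 0, "az": 0}]}}

```text
time: 6.75
ee_pos: [0.5867, -0.3016, 0.0905]
tcp_rot: [180.0, -0.1, -16.4]
contact_force: [-0.1, 0.3, -0.4]
gripper_width: 0.0378
```

Emit:
{"name": "step_arm", "arguments": {"deltas": [{"grip": 1, "tx": 0, "ty": 0, "tz": -0.001, "ax": 0, "ay": 0, "az": 0}, {"grip": 1, "tx": 0, "ty": 0, "tz": -0.001, "ax": 0, "ay": 0, "az": 0}, {"grip": 1, "tx": 0, "ty": 0, "tz": -0.002, "ax": 0, "ay": 0, "az": 0}, {"grip": 1, "tx": 0, "ty": 0, "tz": -0.002, "ax": 0, "ay": 0, "az": 0}, {"grip": 1, "tx": 0, "ty": 0, "tz": -0.002, "ax": 0, "ay": 0, "az": 0}]}}

```text
time: 7.17
ee_pos: [0.587, -0.3015, 0.0887]
tcp_rot: [-180.0, -0.1, -16.3]
contact_force: [0.6, 1.6, 5.3]
gripper_width: 0.0372
```

Emit:
{"name": "step_arm", "arguments": {"deltas": [{"grip": 0.45, "tx": 0, "ty": 0, "tz": 0, "ax": 0, "ay": 0, "az": 0}, {"grip": 0.3, "tx": 0, "ty": 0, "tz": 0, "ax": 0, "ay": 0, "az": 0}, {"grip": 0.2, "tx": 0, "ty": 0, "tz": 0, "ax": 0, "ay": 0, "az": 0}, {"grip": 0.2, "tx": 0, "ty": 0, "tz": 0, "ax": 0, "ay": 0, "az": 0}, {"grip": 0.2, "tx": 0, "ty": 0, "tz": 0, "ax": 0, "ay": 0, "az": 0}, {"grip": 0.2, "tx": 0, "ty": 0, "tz": 0, "ax": 0, "ay": 0, "az": 0}, {"grip": 0.2, "tx": 0, "ty": 0, "tz": 0, "ax": 0, "ay": 0, "az": 0}, {"grip": 0.2, "tx": 0, "ty": 0, "tz": 0, "ax": 0, "ay": 0, "az": 0}, {"grip": 0.2, "tx": 0, "ty": 0, "tz": 0.01, "ax": 0, "ay": 0, "az": 0}, {"grip": 0.2, "tx": 0, "ty": 0, "tz": 0.03, "ax": 0, "ay": 0, "az": 0}, {"grip": 0.2, "tx": 0, "ty": 0, "tz": 0.06, "ax": 0, "ay": 0, "az": 0}, {"grip": 0.2, "tx": 0, "ty": 0, "tz": 0.1, "ax": 0, "ay": 0, "az": 0}]}}

```text
time: 8.17
ee_pos: [0.585, -0.3005, 0.1872]
tcp_rot: [-180.0, 0.2, -16.4]
contact_force: [1.0, 0.4, -0.2]
gripper_width: 0.0697
```

```bash
python3 - <<'E'
from h import *
st=read_state(); print(st["ee_pos"],st["gripper_width"])
w=get_image("wrist"); s=get_image("scene")
cv2.imwrite("pics/w3.png",w["img"][:,:,::-1])
crop(s,180,150,350,320,3.5,"s3.png")
E
```

```text
[ 0.58497456 -0.30046005  0.18717935] 0.06967126178981269
```

View pics/w3.png

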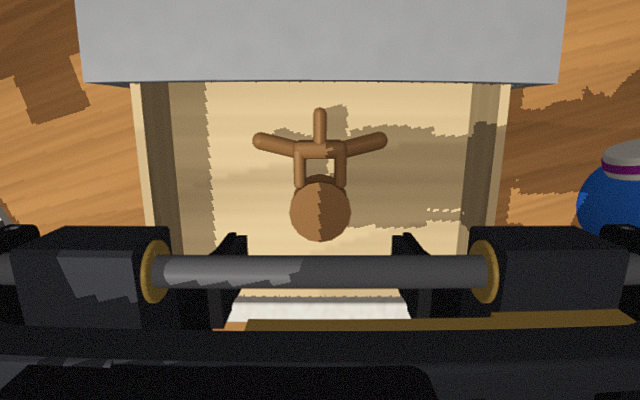

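Emit:
{"name": "step_arm", "arguments": {"deltas": [{"grip": 0.5, "tx": 0, "ty": 0, "tz": 0.02, "ax": 0, "ay": 0, "az": 0}, {"grip": 1, "tx": -0.03, "ty": 0.009, "tz": 0.03, "ax": 0, "ay": 0, "az": 0}, {"grip": 1, "tx": -0.06, "ty": 0.018, "tz": 0.03, "ax": 0, "ay": 0, "az": 0}, {"grip": 1, "tx": -0.09, "ty": 0.027, "tz": 0.03, "ax": 0, "ay": 0, "az": 0}, {"grip": 1, "tx": -0.12, "ty": 0.036, "tz": 0.03, "ax": 0, "ay": 0, "az": 0}, {"grip": 1, "tx": -0.15, "ty": 0.044, "tz": 0.02, "ax": 0, "ay": 0, "az": 0}, {"grip": 1, "tx": -0.15, "ty": 0.044, "tz": -0.01, "ax": 0, "ay": 0, "az": 0}, {"grip": 1, "tx": -0.15, "ty": 0.044, "tz": -0.045, "ax": 0, "ay": 0, "az": 0}, {"grip": 1, "tx": -0.15, "ty": 0.044, "tz": -0.075, "ax": 0, "ay": 0, "az": 0}, {"grip": 1, "tx": -0.15, "ty": 0.044, "tz": -0.085, "ax": 0, "ay": 0, "az": 0}, {"grip": 1, "tx": -0.15, "ty": 0.044, "tz": -0.085, "ax": 0, "ay": 0, "az": 0}]}}

```text
time: 9.18
ee_pos: [0.4347, -0.2569, 0.1012]
tcp_rot: [180.0, 0.2, -16.4]
contact_force: [0.0, 0.6, -0.2]
gripper_width: 0.0051
```

Emit:
{"name": "step_arm", "arguments": {"deltas": [{"grip": 1, "tx": 0.0096, "ty": -0.0028, "tz": 0, "ax": 0, "ay": 0, "az": 0}, {"grip": 1, "tx": 0.0192, "ty": -0.0056, "tz": 0, "ax": 0, "ay": 0, "az": 0}, {"grip": 1, "tx": 0.024, "ty": -0.007, "tz": 0, "ax": 0, "ay": 0, "az": 0}, {"grip": 1, "tx": 0.0288, "ty": -0.0085, "tz": 0, "ax": 0, "ay": 0, "az": 0}, {"grip": 1, "tx": 0.0336, "ty": -0.0099, "tz": 0, "ax": 0, "ay": 0, "az": 0}, {"grip": 1, "tx": 0.0384, "ty": -0.0113, "tz": 0, "ax": 0, "ay": 0, "az": 0}, {"grip": 1, "tx": 0.0451, "ty": -0.0133, "tz": 0, "ax": 0, "ay": 0, "az": 0}, {"grip": 1, "tx": 0.0518, "ty": -0.0152, "tz": 0, "ax": 0, "ay": 0, "az": 0}, {"grip": 1, "tx": 0.0595, "ty": -0.0175, "tz": 0, "ax": 0, "ay": 0, "az": 0}, {"grip": 1, "tx": 0.0671, "ty": -0.0197, "tz": 0, "ax": 0, "ay": 0, "az": 0}, {"grip": 1, "tx": 0.0748, "ty": -0.022, "tz": 0, "ax": 0, "ay": 0, "az": 0}, {"grip": 1, "tx": 0.0825, "ty": -0.0243, "tz": 0, "ax": 0, "ay": 0, "az": 0}]}}

```text
time: 10.18
ee_pos: [0.5195, -0.2817, 0.1024]
tcp_rot: [180.0, 0.0, -16.4]
contact_force: [-1.3, -0.1, 0.8]
gripper_width: 0.0007
```

```bash
python3 - <<'E'
from h import *
s=get_image("scene");t=get_image("top")
crop(s,180,150,350,320,3.5,"s4.png")
E
```

View pics/s4.png

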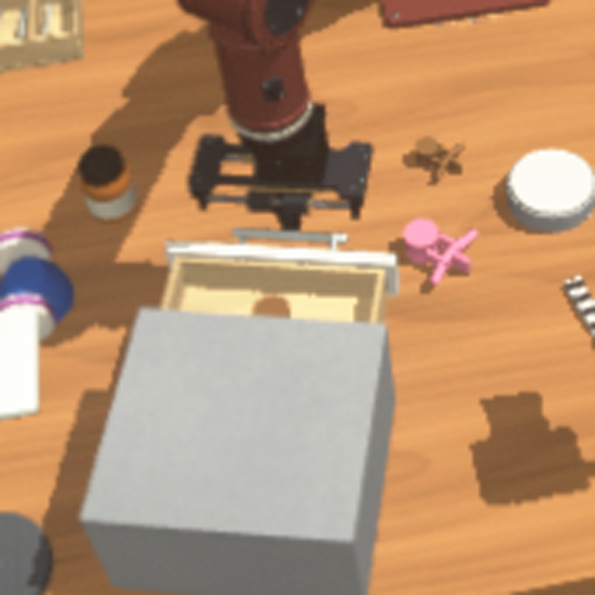

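Emit:
{"name": "step_arm", "arguments": {"deltas": [{"grip": 1, "tx": 0.0077, "ty": -0.0023, "tz": 0, "ax": 0, "ay": 0, "az": 0}, {"grip": 1, "tx": 0.0153, "ty": -0.0045, "tz": 0, "ax": 0, "ay": 0, "az": 0}, {"grip": 1, "tx": 0.023, "ty": -0.0068, "tz": 0, "ax": 0, "ay": 0, "az": 0}, {"grip": 1, "tx": 0.0307, "ty": -0.009, "tz": 0, "ax": 0, "ay": 0, "az": 0}, {"grip": 1, "tx": 0.0384, "ty": -0.0113, "tz": 0, "ax": 0, "ay": 0, "az": 0}, {"grip": 1, "tx": 0.046, "ty": -0.0135, "tz": 0, "ax": 0, "ay": 0, "az": 0}, {"grip": 1, "tx": 0.0537, "ty": -0.0158, "tz": 0, "ax": 0, "ay": 0, "az": 0}, {"grip": 1, "tx": 0.0604, "ty": -0.0178, "tz": 0, "ax": 0, "ay": 0, "az": 0}, {"grip": 1, "tx": 0.0652, "ty": -0.0192, "tz": 0, "ax": 0, "ay": 0, "az": 0}, {"grip": 1, "tx": 0.07, "ty": -0.0206, "tz": 0, "ax": 0, "ay": 0, "az": 0}, {"grip": 1, "tx": 0.0739, "ty": -0.0217, "tz": 0, "ax": 0, "ay": 0, "az": 0}, {"grip": 1, "tx": 0.0767, "ty": -0.0226, "tz": 0, "ax": 0, "ay": 0, "az": 0}]}}

```text
time: 11.28
ee_pos: [0.5959, -0.3041, 0.1025]
tcp_rot: [-180.0, -0.0, -16.3]
contact_force: [-1.0, -0.2, -0.4]
gripper_width: 0.0005
```

Emit:
{"name": "step_arm", "arguments": {"deltas": [{"grip": 1, "tx": 0.0019, "ty": -0.0006, "tz": 0, "ax": 0, "ay": 0, "az": 0}, {"grip": 1, "tx": 0.0038, "ty": -0.0011, "tz": 0, "ax": 0, "ay": 0, "az": 0}, {"grip": 1, "tx": 0.0058, "ty": -0.0017, "tz": 0, "ax": 0, "ay": 0, "az": 0}, {"grip": 1, "tx": 0.0077, "ty": -0.0023, "tz": 0, "ax": 0, "ay": 0, "az": 0}, {"grip": 1, "tx": 0.0077, "ty": -0.0023, "tz": 0, "ax": 0, "ay": 0, "az": 0}]}}

```text
time: 11.7
ee_pos: [0.602, -0.306, 0.1024]
tcp_rot: [-179.9, 0.2, -16.4]
contact_force: [-5.8, 4.0, 3.6]
gripper_width: 0.0005
```

Emit:
{"name": "step_arm", "arguments": {"deltas": [{"grip": 1, "tx": 0.0019, "ty": -0.0006, "tz": 0, "ax": 0, "ay": 0, "az": 0}, {"grip": 1, "tx": 0.0038, "ty": -0.0011, "tz": 0, "ax": 0, "ay": 0, "az": 0}, {"grip": 1, "tx": 0.0038, "ty": -0.0011, "tz": 0, "ax": 0, "ay": 0, "az": 0}, {"grip": 1, "tx": 0.0038, "ty": -0.0011, "tz": 0, "ax": 0, "ay": 0, "az": 0}]}}

```text
time: 12.03
ee_pos: [0.6024, -0.3061, 0.1022]
tcp_rot: [-179.8, 0.5, -16.4]
contact_force: [-21.2, 10.4, 14.6]
gripper_width: 0.0001
```

```bash
python3 - <<'E'
from h import *
st=read_state(); print(st["ee_pos"],st["contact_force"])
s=get_image("scene");t=get_image("top")
crop(s,180,200,300,300,6,"s5.png");crop(t,350,60,490,200,5,"t5.png")
E
```

```text
[ 0.60244162 -0.30611336  0.10219453] [-21.16031122  10.44363644  14.63136619]
```

View pics/s5.png

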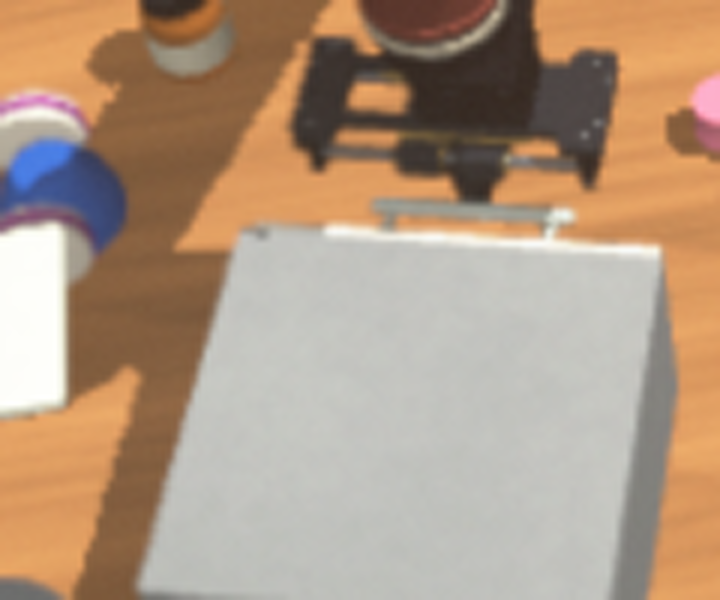

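View pics/t5.png

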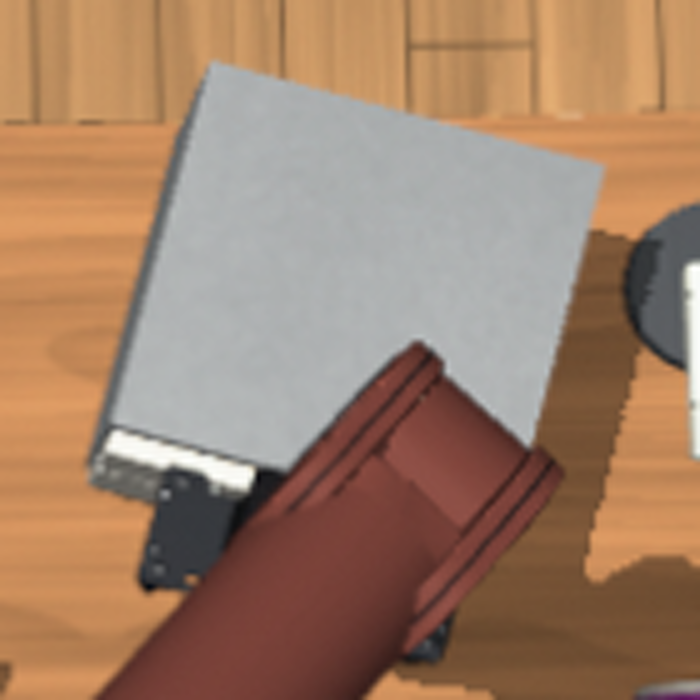

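Emit:
{"name": "step_arm", "arguments": {"deltas": [{"grip": 1, "tx": -0.01, "ty": 0.003, "tz": 0, "ax": 0, "ay": 0, "az": 0}, {"grip": 1, "tx": -0.03, "ty": 0.009, "tz": 0, "ax": 0, "ay": 0, "az": 0}, {"grip": 1, "tx": -0.06, "ty": 0.018, "tz": 0.01, "ax": 0, "ay": 0, "az": 0}, {"grip": 0.5, "tx": -0.07, "ty": 0.021, "tz": 0.05, "ax": 0, "ay": 0, "az": 0}, {"grip": 0, "tx": -0.07, "ty": 0.04, "tz": 0.09, "ax": 0, "ay": 0, "az": 0}, {"grip": 0, "tx": -0.07, "ty": 0.07, "tz": 0.12, "ax": 0, "ay": 0, "az": 3}, {"grip": 0, "tx": -0.07, "ty": 0.105, "tz": 0.14, "ax": 0, "ay": 0, "az": 6}, {"grip": 0, "tx": -0.07, "ty": 0.14, "tz": 0.14, "ax": 0, "ay": 0, "az": 9}, {"grip": 0, "tx": -0.072, "ty": 0.175, "tz": 0.14, "ax": 0, "ay": 0, "az": 12}, {"grip": 0, "tx": -0.074, "ty": 0.21, "tz": 0.14, "ax": 0, "ay": 0, "az": 15}, {"grip": 0, "tx": -0.076, "ty": 0.245, "tz": 0.14, "ax": 0, "ay": 0, "az": 18}, {"grip": 0, "tx": -0.078, "ty": 0.28, "tz": 0.14, "ax": 0, "ay": 0, "az": 21}]}}

```text
time: 13.13
ee_pos: [0.5288, -0.0258, 0.2432]
tcp_rot: [-179.9, -0.1, 4.8]
contact_force: [1.1, 0.8, 0.5]
gripper_width: 0.0524
```

```bash
python3 - <<'E'
from h import *
st=read_state(); print(st["ee_pos"],st["tcp_rot"],st["joint_positions"])
t=get_image("top"); cv2.imwrite("pics/t6.png",t["img"][:,:,::-1]); w=get_image("wrist"); cv2.imwrite("pics/w6.png",w["img"][:,:,::-1])
E
```

```text
[ 0.52884141 -0.02577509  0.24316491] [-1.79936947e+02 -1.01809665e-01  4.79102777e+00] [-49.40538055   4.29072088  50.66272943 100.99078892  -3.49127338
  76.21613017 -83.2031752 ]
```

View pics/t6.png

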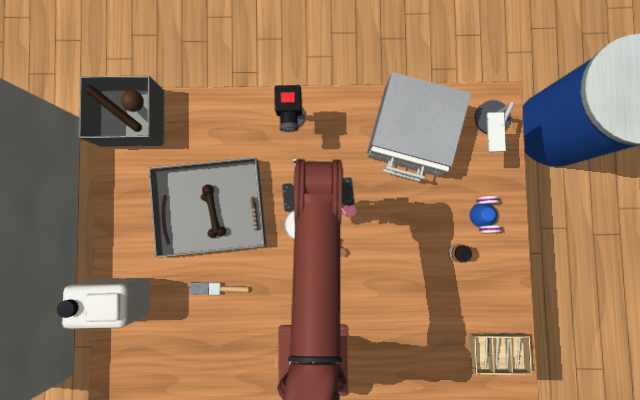

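View pics/w6.png

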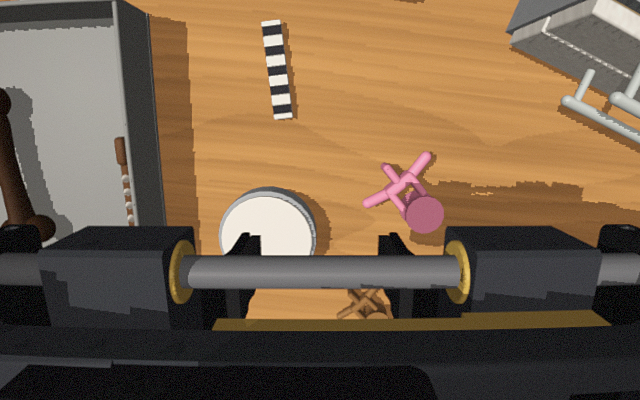

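Emit:
{"name": "step_arm", "arguments": {"deltas": [{"grip": 0, "tx": -0.005, "ty": 0.015, "tz": 0.02, "ax": 0, "ay": -6, "az": 0}, {"grip": 0, "tx": -0.01, "ty": 0.03, "tz": 0.03, "ax": 0, "ay": -12, "az": 0}, {"grip": 0, "tx": -0.02, "ty": 0.045, "tz": 0.04, "ax": 0, "ay": -18, "az": 0}, {"grip": 0, "tx": -0.03, "ty": 0.06, "tz": 0.05, "ax": 0, "ay": -24, "az": 0}, {"grip": 0, "tx": -0.03, "ty": 0.07, "tz": 0.06, "ax": 0, "ay": -30, "az": 0}, {"grip": 0, "tx": -0.03, "ty": 0.08, "tz": 0.06, "ax": 0, "ay": -36, "az": 0}, {"grip": 0, "tx": -0.03, "ty": 0.085, "tz": 0.06, "ax": 0, "ay": -42, "az": 0}, {"grip": 0, "tx": -0.03, "ty": 0.085, "tz": 0.06, "ax": 0, "ay": -42, "az": 0}, {"grip": 0, "tx": -0.03, "ty": 0.085, "tz": 0.06, "ax": 0, "ay": -42, "az": 0}, {"grip": 0, "tx": -0.03, "ty": 0.085, "tz": 0.06, "ax": 0, "ay": -42, "az": 0}]}}

```text
time: 14.07
ee_pos: [0.513, 0.0608, 0.298]
tcp_rot: [177.8, -32.9, 5.5]
contact_force: [-0.7, 0.3, 0.5]
gripper_width: 0.0873
```

```bash
python3 - <<'E'
from h import *
import pickle
st=read_state(); print(st["ee_pos"],st["tcp_rot"],st["joint_positions"])
w=get_image("wrist"); cv2.imwrite("pics/w7.png",w["img"][:,:,::-1]); pickle.dump(w,open("w7.pkl","wb"))
print(proj(w,[[.74,.06,.2],[.74,.06,.214]]))
E
```

```text
[0.51302936 0.06084165 0.2980102 ] [177.7978163  -32.94929869   5.5138305 ] [  -2.12416099  -21.68364187  -11.88755542  121.80851466    3.63619825
   47.22890829 -101.29248016]
[[335.45899063  41.0814528 ]
 [336.5669866   29.91379537]]
```

View pics/w7.png

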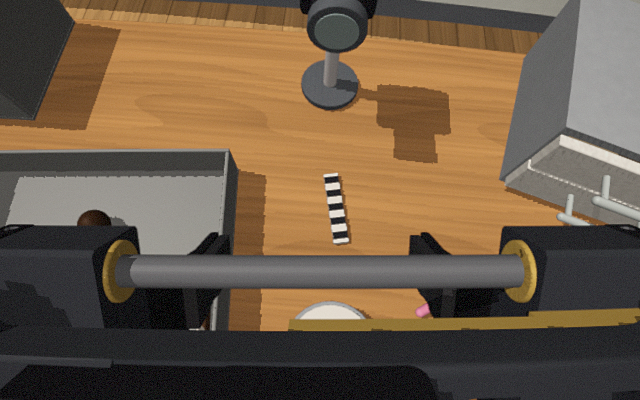

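```bash
python3 - <<'E'
from h import *
import pickle
t,s=pickle.load(open("ts.pkl","rb")); w=pickle.load(open("w7.pkl","rb"))
np.set_printoptions(precision=4,suppress=True)
crop(w,290,0,385,115,6.5,"w7c.png")
C=lambda x,y:(265+(x+.5)/9-.5,75+(y+.5)/9-.5)
for y in (480,485,490): print(y,tri([(w,(336.5,32.5)),(t,C(218,y))]))
g=cv2.cvtColor(w["img"],cv2.COLOR_RGB2GRAY); print(g[0:60:3,336], g[32,300:372:3])
E
```

```text
480 (array([0.7486, 0.0597, 0.2023]), [np.float64(0.006989269761837401), np.float64(0.0022152670356072493)])
485 (array([0.7463, 0.0596, 0.2046]), [np.float64(0.08639832861197197), np.float64(0.02720213119884263)])
490 (array([0.7441, 0.0596, 0.2068]), [np.float64(0.16688255373428043), np.float64(0.05219057485500206)])
[ 93  95  84  38  40  96  81  81  73  72  75  81  79  82  79  78  74  38
 103  97] [142 141 142  40  38  76  77  74  78  79  74  77  80  76  77  79  83  75
  76  77  43  40  40  94]
```

View pics/w7c.png

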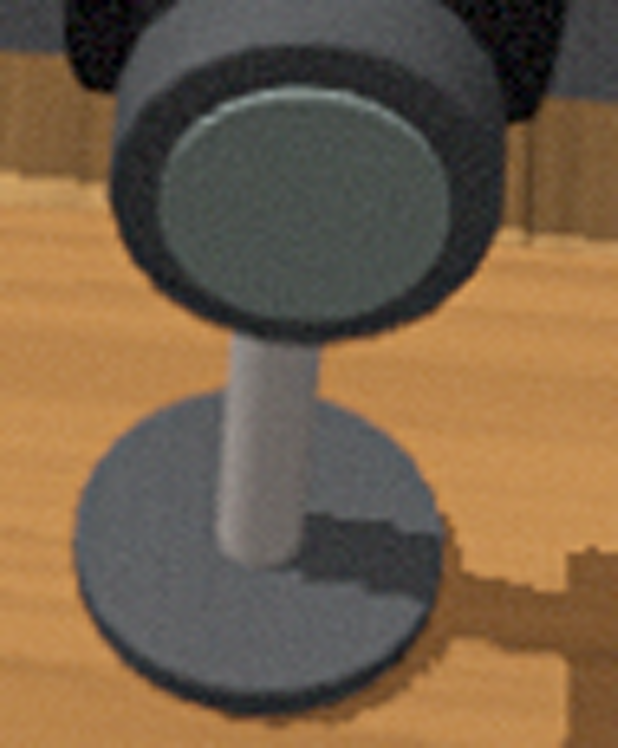

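```bash
python3 - <<'E'
from h import *
import pickle
t,s=pickle.load(open("ts.pkl","rb")); w=pickle.load(open("w7.pkl","rb"))
np.set_printoptions(precision=4,suppress=True)
W=lambda x,y:(290+(x+.5)/6.5-.5,(y+.5)/6.5-.5)
CS=lambda x,y:(345+(x+.5)/7.4-.5,215+(y+.5)/7.4-.5)
C=lambda x,y:(265+(x+.5)/9-.5,75+(y+.5)/9-.5)
print("post", onz(w,[W(262,548),W(258,542)],.01), onz(s,[CS(171,492),CS(168,494)],.01))
print("base disc tri", tri([(w,W(258,542)),(s,CS(168,494))]))
c,r=ray(w,[W(306,203.5)]); r=r[0]
for x in(.738,.742,.746,.75): print(c+r*(x-c[0])/r[0])
for y in(485,490,495): print(tri([(w,W(306,203.5)),(t,C(218,y))]))
# head top red patch corners
print(tri([(s,CS(206,206)),(t,C(206,200))]))
E
```

```text
post [[0.8372 0.0603 0.01  ]
 [0.8388 0.0614 0.01  ]] [[0.8407 0.0587 0.01  ]
 [0.8415 0.0569 0.01  ]]
base disc tri (array([0.8403, 0.0595, 0.0074]), [np.float64(1.2343523864331833), np.float64(0.5193409112756827)])
[0.738  0.0599 0.2148]
[0.742  0.0598 0.2109]
[0.746  0.0597 0.2069]
[0.75   0.0596 0.203 ]
(array([0.7457, 0.0596, 0.2072]), [np.float64(0.17965876352885707), np.float64(0.056238970084124)])
(array([0.7435, 0.0595, 0.2094]), [np.float64(0.26060763143874843), np.float64(0.08103253299971927)])
(array([0.7412, 0.0595, 0.2116]), [np.float64(0.342660061307446), np.float64(0.10582769870836771)])
(array([0.8309, 0.0591, 0.2492]), [np.float64(0.12295233901392587), np.float64(0.13638020673816953)])
```

Emit:
{"name": "step_arm", "arguments": {"deltas": [{"grip": 0, "tx": 0, "ty": 0, "tz": -0.03, "ax": 0, "ay": -5, "az": 0}, {"grip": 0, "tx": 0, "ty": 0, "tz": -0.06, "ax": 0, "ay": -10, "az": 0}, {"grip": 0, "tx": 0, "ty": 0, "tz": -0.08, "ax": 0, "ay": -15, "az": 0}, {"grip": 0, "tx": 0, "ty": 0, "tz": -0.1, "ax": 0, "ay": -20, "az": 0}, {"grip": 0, "tx": 0, "ty": 0, "tz": -0.1, "ax": 0, "ay": -20, "az": 0}, {"grip": 0, "tx": 0, "ty": 0, "tz": -0.1, "ax": 0, "ay": -20, "az": 0}, {"grip": 0, "tx": 0, "ty": 0, "tz": -0.1, "ax": 0, "ay": -20, "az": 0}]}}

```text
time: 14.7
ee_pos: [0.5588, 0.0731, 0.2186]
tcp_rot: [174.5, -50.3, 7.4]
contact_force: [-0.2, -0.1, 0.1]
gripper_width: 0.0866
```

```bash
python3 - <<'E'
from h import *
import pickle
st=read_state(); print(st["ee_pos"],st["tcp_rot"],st["joint_positions"])
w=get_image("wrist"); cv2.imwrite("pics/w8.png",w["img"][:,:,::-1]); pickle.dump(w,open("w8.pkl","wb"))
print(proj(w,[[.74,.06,.212]]))
E
```

```text
[0.5587707  0.0730768  0.21858809] [174.51412758 -50.34423994   7.37690939] [  28.51107635  -21.8171486   -42.71913652  137.32496691   -2.31145601
    9.96560388 -101.89931581]
[[348.10196013  61.5710231 ]]
```

View pics/w8.png

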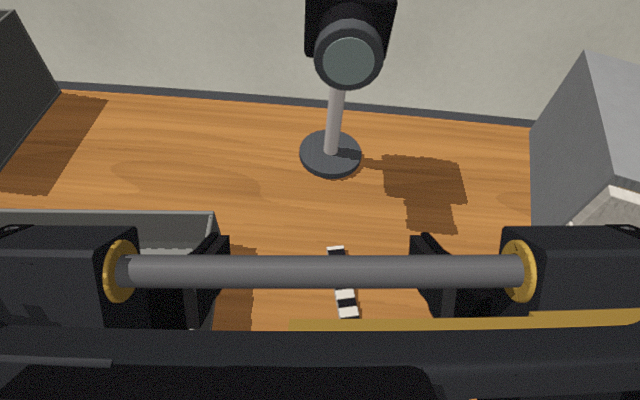

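```bash
python3 - <<'E'
from h import *
import pickle
np.set_printoptions(precision=4,suppress=True)
t,s=pickle.load(open("ts.pkl","rb"))
W=[pickle.load(open(f,"rb")) for f in("w7.pkl","w8.pkl")]
cs=[]
for w,c0 in zip(W,((336,31),(348,62))):
    g=cv2.GaussianBlur(cv2.cvtColor(w["img"],cv2.COLOR_RGB2GRAY),(3,3),0)
    m=((g>58)&(g<125)).astype(np.uint8)
    R=30; yy,xx=np.mgrid[:400,:640]; m[(xx-c0[0])**2+(yy-c0[1])**2>27**2]=0
    n,l,stt,ce=cv2.connectedComponentsWithStats(m,connectivity=4)
    k=l[c0[1],c0[0]]; mm=(l==k).astype(np.uint8)
    con=max(cv2.findContours(mm,cv2.RETR_EXTERNAL,cv2.CHAIN_APPROX_NONE)[0],key=len)
    e=cv2.fitEllipse(con); print(stt[k],e); cs.append(e[0])
print(tri(list(zip(W,cs))))
for y in(487,491): print(tri(list(zip(W,cs))+[(t,(265+218.5/9-.5,75+y/9-.5))]))
crop(W[1],290,0,400,190,4,"w8c.png")
E
```

```text
[ 314   13   45   36 1309] ((336.27252197265625, 30.592439651489258), (35.833351135253906, 44.461124420166016), 93.02583312988281)
[ 322   36   53   50 2076] ((348.07550048828125, 60.42671585083008), (48.57402801513672, 52.529239654541016), 82.8803482055664)
(array([0.7403, 0.0602, 0.2128]), [np.float64(0.04341107763197325), np.float64(0.04981496741442334)])
(array([0.7444, 0.0597, 0.2098]), [np.float64(0.8650281524759009), np.float64(0.6947523337220294), np.float64(0.17337080386330628)])
(array([0.7428, 0.0598, 0.2109]), [np.float64(0.6170308934434934), np.float64(0.4952745681702076), np.float64(0.1913642786571815)])
```

View pics/w8c.png

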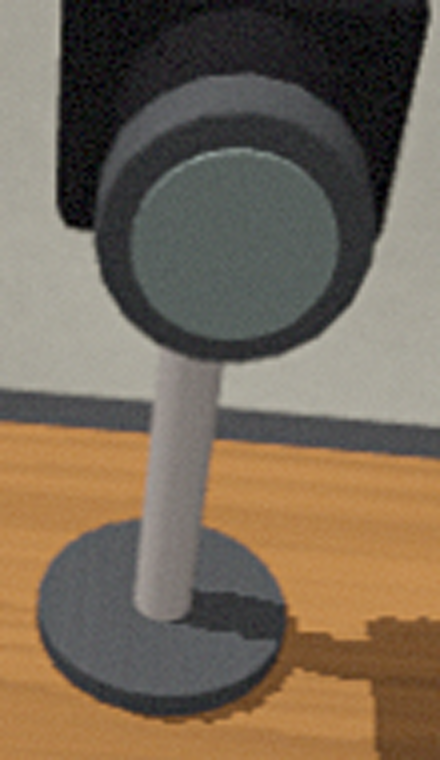

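Emit:
{"name": "step_arm", "arguments": {"deltas": [{"grip": 0, "tx": 0, "ty": 0, "tz": 0.02, "ax": 0, "ay": 6, "az": 0}, {"grip": 0, "tx": 0, "ty": 0, "tz": 0.03, "ax": 0, "ay": 12, "az": 0}, {"grip": 0, "tx": 0, "ty": 0, "tz": 0.03, "ax": 0, "ay": 18, "az": 0}, {"grip": 0, "tx": 0, "ty": 0, "tz": 0.03, "ax": 0, "ay": 24, "az": 0}, {"grip": 0, "tx": 0, "ty": 0, "tz": 0.03, "ax": 0, "ay": 30, "az": 0}, {"grip": 0, "tx": 0, "ty": 0, "tz": 0.03, "ax": 0, "ay": 36, "az": 0}, {"grip": 0, "tx": 0, "ty": 0, "tz": 0.03, "ax": 0, "ay": 42, "az": 0}, {"grip": 0, "tx": 0, "ty": 0, "tz": 0.03, "ax": 0, "ay": 45, "az": 0}, {"grip": 0, "tx": 0, "ty": 0, "tz": 0.03, "ax": 0, "ay": 45, "az": 0}, {"grip": 0, "tx": 0, "ty": 0, "tz": 0.03, "ax": 0, "ay": 45, "az": 0}]}}

```text
time: 15.58
ee_pos: [0.5588, 0.0729, 0.2476]
tcp_rot: [179.8, -5.4, 4.7]
contact_force: [-1.0, 0.3, -0.2]
gripper_width: 0.087
```

```bash
python3 - <<'E'
from h import *
st=read_state(); print(st["ee_pos"],st["tcp_rot"],st["joint_positions"])
E
```

```text
[0.5587998  0.07290421 0.2476315 ] [179.75070076  -5.44620776   4.71374062] [  21.49386217    6.91793862  -36.73142827   97.256063      5.61032821
   71.93516788 -101.63945812]
```

```bash
python3 - <<'E'
from h import *
st=read_state()
a=Ro.from_euler("xyz",st["tcp_rot"],degrees=True); b=Ro.from_euler("xyz",[180,0,11.5],degrees=True)
print((b*a.inv()).as_rotvec(degrees=True))
E
```

```text
[-0.52170641  5.4300863   6.79298434]
```

Emit:
{"name": "step_arm", "arguments": {"deltas": [{"grip": 0, "tx": -0.005, "ty": 0.03, "tz": 0, "ax": -0.25, "ay": 2.7, "az": 3.4}, {"grip": 0, "tx": -0.01, "ty": 0.06, "tz": 0, "ax": -0.5, "ay": 5.4, "az": 6.8}, {"grip": 0, "tx": -0.02, "ty": 0.095, "tz": 0, "ax": -0.5, "ay": 5.4, "az": 6.8}, {"grip": 0, "tx": -0.03, "ty": 0.13, "tz": 0, "ax": -0.5, "ay": 5.4, "az": 6.8}, {"grip": 0, "tx": -0.035, "ty": 0.165, "tz": 0, "ax": -0.5, "ay": 5.4, "az": 6.8}, {"grip": 0, "tx": -0.04, "ty": 0.2, "tz": -0.01, "ax": -0.5, "ay": 5.4, "az": 6.8}, {"grip": 0, "tx": -0.045, "ty": 0.235, "tz": -0.03, "ax": -0.5, "ay": 5.4, "az": 6.8}, {"grip": 0, "tx": -0.05, "ty": 0.263, "tz": -0.05, "ax": -0.5, "ay": 5.4, "az": 6.8}, {"grip": 0, "tx": -0.05, "ty": 0.263, "tz": -0.07, "ax": -0.5, "ay": 5.4, "az": 6.8}, {"grip": 0, "tx": -0.05, "ty": 0.263, "tz": -0.07, "ax": -0.5, "ay": 5.4, "az": 6.8}, {"grip": 0, "tx": -0.05, "ty": 0.263, "tz": -0.07, "ax": -0.5, "ay": 5.4, "az": 6.8}, {"grip": 0, "tx": -0.05, "ty": 0.263, "tz": -0.07, "ax": -0.5, "ay": 5.4, "az": 6.8}]}}

```text
time: 16.58
ee_pos: [0.5091, 0.335, 0.1797]
tcp_rot: [180.0, -0.2, 11.4]
contact_force: [-0.6, 0.1, 0.6]
gripper_width: 0.0873
```

```bash
python3 - <<'E'
from h import *
import pickle
np.set_printoptions(precision=4,suppress=True)
st=read_state(); print(st["ee_pos"],st["tcp_rot"],st["joint_positions"])
w=get_image("wrist"); cv2.imwrite("pics/w9.png",w["img"][:,:,::-1]); pickle.dump(w,open("w9.pkl","wb"))
t,s=pickle.load(open("ts.pkl","rb"))
# femur mask in the top view
hsv=cv2.cvtColor(t["img"],cv2.COLOR_RGB2HSV)
m=np.zeros((400,640),np.uint8); i=t["img"].astype(int)
sub=(i[...,0]>i[...,2]+8)&(i[...,0]<110)
m[170:245,190:235]=sub[170:245,190:235]
con=max(cv2.findContours(m,cv2.RETR_EXTERNAL,cv2.CHAIN_APPROX_NONE)[0],key=cv2.contourArea)
print(cv2.contourArea(con),cv2.boundingRect(con))
e=st["ee_pos"]; print(proj(w,[[.5815,.351,.025],[.4365,.3215,.025],[.509,.336,.025]]))
E
```

```text
[0.5091 0.335  0.1797] [179.9678  -0.2062  11.4415] [  -2.441    21.4379  -44.2785   91.4634   15.5988   73.2762 -127.7804]
434.5 (200, 185, 26, 53)
[[318.6274 106.0686]
 [318.7484 265.7138]
 [318.9595 190.1171]]
```

View pics/w9.png

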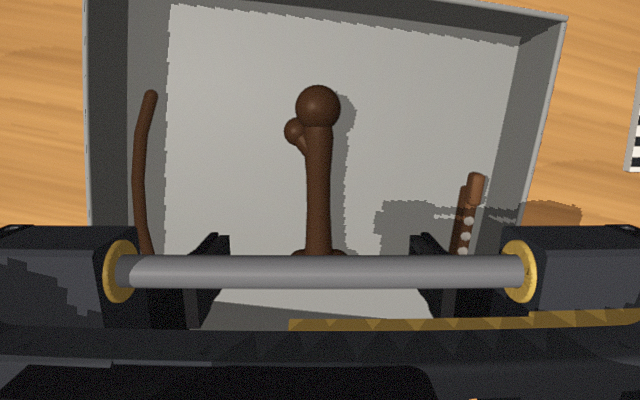

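Emit:
{"name": "step_arm", "arguments": {"deltas": [{"grip": 0, "tx": 0, "ty": 0, "tz": -0.03, "ax": 0, "ay": 0, "az": 0}, {"grip": 0, "tx": 0, "ty": 0, "tz": -0.06, "ax": 0, "ay": 0, "az": 0}, {"grip": 0, "tx": 0, "ty": 0, "tz": -0.09, "ax": 0, "ay": 0, "az": 0}, {"grip": 0, "tx": 0, "ty": 0, "tz": -0.12, "ax": 0, "ay": 0, "az": 0}, {"grip": 0, "tx": 0, "ty": 0, "tz": -0.14, "ax": 0, "ay": 0, "az": 0}, {"grip": 0, "tx": 0, "ty": 0, "tz": -0.155, "ax": 0, "ay": 0, "az": 0}, {"grip": 0, "tx": 0, "ty": 0, "tz": -0.16, "ax": 0, "ay": 0, "az": 0}, {"grip": 0, "tx": 0, "ty": 0, "tz": -0.16, "ax": 0, "ay": 0, "az": 0}, {"grip": 0, "tx": 0, "ty": 0, "tz": -0.16, "ax": 0, "ay": 0, "az": 0}, {"grip": 0, "tx": 0, "ty": 0, "tz": -0.16, "ax": 0, "ay": 0, "az": 0}]}}

```text
time: 17.47
ee_pos: [0.5094, 0.3368, 0.0201]
tcp_rot: [-179.9, -0.2, 11.5]
contact_force: [-0.4, -0.5, -0.1]
gripper_width: 0.087
```

Emit:
{"name": "step_arm", "arguments": {"deltas": [{"grip": 0, "tx": 0, "ty": 0, "tz": -0.005, "ax": 0, "ay": 0, "az": 0}, {"grip": 0, "tx": 0, "ty": 0, "tz": -0.009, "ax": 0, "ay": 0, "az": 0}, {"grip": 0.5, "tx": 0, "ty": 0, "tz": -0.009, "ax": 0, "ay": 0, "az": 0}, {"grip": 1, "tx": 0, "ty": 0, "tz": -0.009, "ax": 0, "ay": 0, "az": 0}, {"grip": 1, "tx": 0, "ty": 0, "tz": -0.009, "ax": 0, "ay": 0, "az": 0}, {"grip": 1, "tx": 0, "ty": 0, "tz": -0.009, "ax": 0, "ay": 0, "az": 0}, {"grip": 1, "tx": 0, "ty": 0, "tz": -0.009, "ax": 0, "ay": 0, "az": 0}, {"grip": 1, "tx": 0, "ty": 0, "tz": -0.009, "ax": 0, "ay": 0, "az": 0}, {"grip": 1, "tx": 0, "ty": 0, "tz": -0.009, "ax": 0, "ay": 0, "az": 0}, {"grip": 1, "tx": 0, "ty": 0, "tz": -0.009, "ax": 0, "ay": 0, "az": 0}, {"grip": 1, "tx": 0, "ty": 0, "tz": -0.009, "ax": 0, "ay": 0, "az": 0}, {"grip": 1, "tx": 0, "ty": 0, "tz": -0.009, "ax": 0, "ay": 0, "az": 0}], "squeeze": 35}}

```text
time: 18.47
ee_pos: [0.5083, 0.3362, 0.0093]
tcp_rot: [-180.0, -0.1, 11.5]
contact_force: [0.1, -0.2, 0.9]
gripper_width: 0.0281
```

Emit:
{"name": "step_arm", "arguments": {"deltas": [{"grip": 1, "tx": 0, "ty": 0, "tz": 0, "ax": 0, "ay": 0, "az": 0}, {"grip": 1, "tx": 0, "ty": 0, "tz": 0, "ax": 0, "ay": 0, "az": 0}, {"grip": 1, "tx": 0, "ty": 0, "tz": 0, "ax": 0, "ay": 0, "az": 0}, {"grip": 1, "tx": 0, "ty": 0, "tz": 0, "ax": 0, "ay": 0, "az": 0}, {"grip": 1, "tx": 0, "ty": 0, "tz": 0, "ax": 0, "ay": 0, "az": 0}, {"grip": 1, "tx": 0, "ty": 0, "tz": 0, "ax": 0, "ay": 0, "az": 0}]}}

```text
time: 18.97
ee_pos: [0.5083, 0.3362, 0.0093]
tcp_rot: [-180.0, -0.1, 11.5]
contact_force: [0.1, 0.2, 0.3]
gripper_width: 0.0215
```

```bash
python3 - <<'E'
from h import *
st=read_state(); print(st["ee_pos"],st["tcp_rot"],st["joint_positions"],st["contact_force"])
E
```

```text
[0.50833557 0.33618144 0.00932038] [-1.79954758e+02 -7.01096498e-02  1.15281996e+01] [  -6.12588458   31.51815852  -40.09417695  100.25219793   23.69977839
   56.87626289 -133.72372897] [0.09777619 0.18978478 0.2730688 ]
```

Emit:
{"name": "step_arm", "arguments": {"deltas": [{"grip": 1, "tx": 0, "ty": 0, "tz": 0.01, "ax": 0, "ay": 0, "az": 0}, {"grip": 1, "tx": 0, "ty": 0, "tz": 0.03, "ax": 0, "ay": 0, "az": 0}, {"grip": 1, "tx": 0, "ty": 0, "tz": 0.055, "ax": 0, "ay": 0, "az": 0}, {"grip": 1, "tx": 0, "ty": 0, "tz": 0.08, "ax": 0, "ay": 0, "az": 0}, {"grip": 1, "tx": 0, "ty": 0, "tz": 0.105, "ax": 0, "ay": 0, "az": 0}, {"grip": 1, "tx": 0, "ty": 0, "tz": 0.13, "ax": 0, "ay": 0, "az": 0}, {"grip": 1, "tx": 0, "ty": 0, "tz": 0.15, "ax": 0, "ay": 0, "az": 0}, {"grip": 1, "tx": 0, "ty": -0.01, "tz": 0.17, "ax": 0, "ay": 0, "az": -1}, {"grip": 1, "tx": 0.005, "ty": -0.03, "tz": 0.187, "ax": 0, "ay": 0, "az": -3}, {"grip": 1, "tx": 0.01, "ty": -0.055, "tz": 0.187, "ax": 0, "ay": 0, "az": -5}, {"grip": 1, "tx": 0.015, "ty": -0.08, "tz": 0.187, "ax": 0, "ay": 0, "az": -7}, {"grip": 1, "tx": 0.02, "ty": -0.105, "tz": 0.187, "ax": 0, "ay": 0, "az": -9}]}}

```text
time: 19.97
ee_pos: [0.5281, 0.2301, 0.197]
tcp_rot: [-180.0, -0.1, 2.5]
contact_force: [0.5, -0.4, -3.9]
gripper_width: 0.022
```

Emit:
{"name": "step_arm", "arguments": {"deltas": [{"grip": 1, "tx": 0.005, "ty": -0.025, "tz": 0, "ax": 0, "ay": 0, "az": -1}, {"grip": 1, "tx": 0.01, "ty": -0.05, "tz": 0, "ax": 0, "ay": 0, "az": -2}, {"grip": 1, "tx": 0.015, "ty": -0.075, "tz": 0, "ax": 0, "ay": 0, "az": -3}, {"grip": 1, "tx": 0.02, "ty": -0.1, "tz": 0, "ax": 0, "ay": 0, "az": -3.1}, {"grip": 1, "tx": 0.025, "ty": -0.125, "tz": 0, "ax": 0, "ay": 0, "az": -3.1}, {"grip": 1, "tx": 0.03, "ty": -0.145, "tz": 0, "ax": 0, "ay": 0, "az": -3.1}, {"grip": 1, "tx": 0.034, "ty": -0.16, "tz": 0, "ax": 0, "ay": 0, "az": -3.1}, {"grip": 1, "tx": 0.038, "ty": -0.17, "tz": 0, "ax": 0, "ay": 0, "az": -3.1}, {"grip": 1, "tx": 0.038, "ty": -0.17, "tz": 0, "ax": 0, "ay": 0, "az": -3.1}, {"grip": 1, "tx": 0.038, "ty": -0.17, "tz": 0, "ax": 0, "ay": 0, "az": -3.1}, {"grip": 1, "tx": 0.038, "ty": -0.17, "tz": 0, "ax": 0, "ay": 0, "az": -3.1}, {"grip": 1, "tx": 0.038, "ty": -0.17, "tz": 0, "ax": 0, "ay": 0, "az": -3.1}]}}

```text
time: 20.97
ee_pos: [0.566, 0.0629, 0.1964]
tcp_rot: [-179.9, -0.1, -0.4]
contact_force: [-0.5, -0.2, -3.3]
gripper_width: 0.0216
```

```bash
python3 - <<'E'
from h import *
import pickle
st=read_state(); print(st["ee_pos"],st["tcp_rot"],st["gripper_width"],st["contact_force"])
w=get_image("wrist");t=get_image("top");s=get_image("scene")
pickle.dump((t,s,w),open("fin.pkl","wb"))
cv2.imwrite("pics/w10.png",w["img"][:,:,::-1]); crop(s,290,140,460,300,4.4,"s10.png"); crop(t,230,70,350,200,5,"t10.png")
P=[[.641,.061,.212],[.741,.06,.212]]
for d in (w,t,s): print(proj(d,P))
E
```

```text
[0.56595078 0.06291319 0.19641543] [-1.79922919e+02 -6.48910381e-02 -4.41782356e-01] 0.021592322612630777 [-0.4821868  -0.1747295  -3.31178455]
[[ 324.73009255   90.05944462]
 [ 326.12562407 -194.36797414]]
[[288.60878079 162.11700848]
 [288.49628483 129.59046339]]
[[357.4696075  206.08697942]
 [364.62248683 227.65198064]]
```

View pics/w10.png

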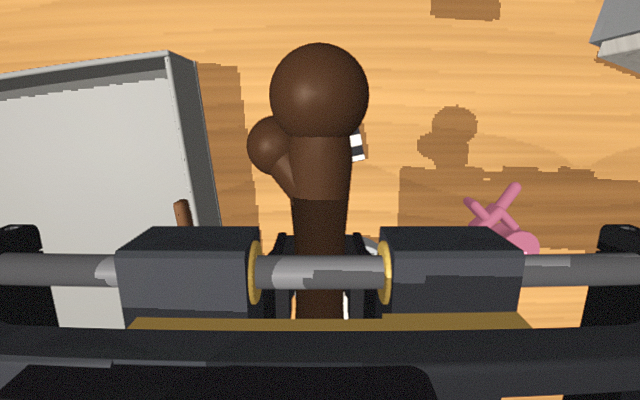

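View pics/s10.png

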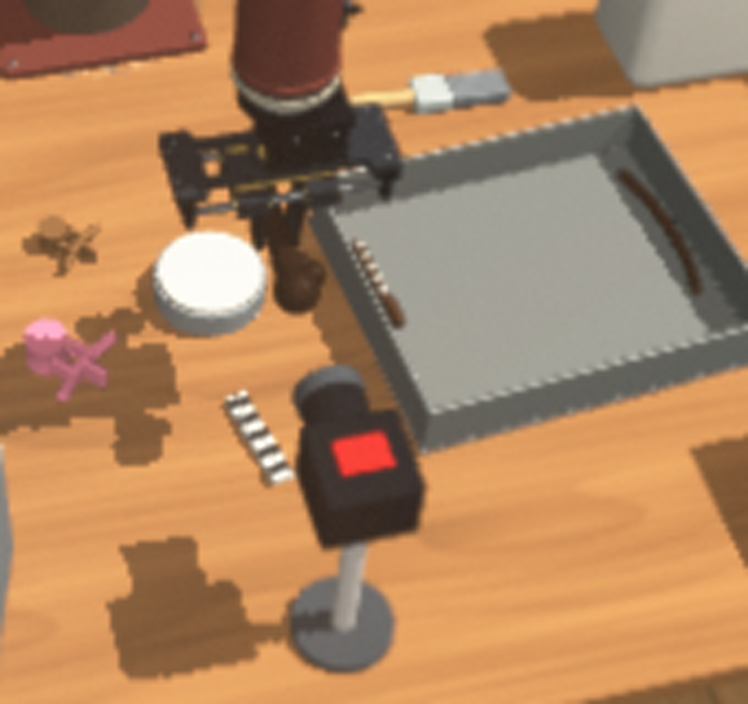

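View pics/t10.png

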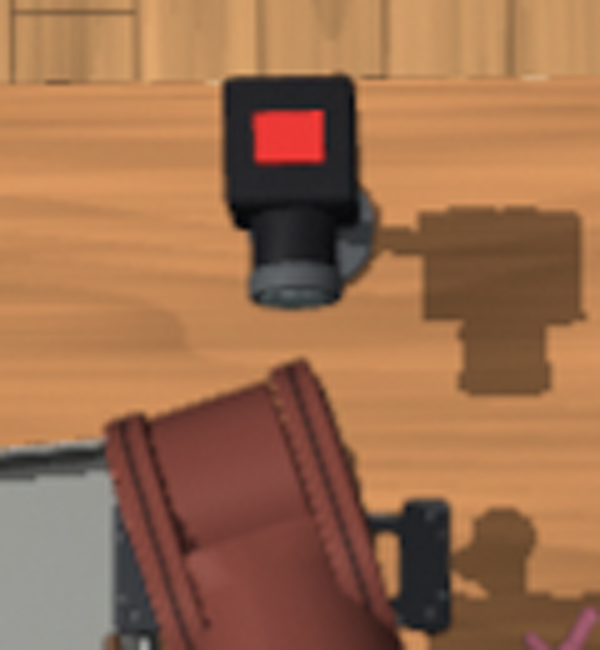

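```bash
python3 - <<'E'
from h import *
import pickle
np.set_printoptions(precision=4,suppress=True)
t,s,w=pickle.load(open("fin.pkl","rb"))
w2=get_image("wrist"); st=read_state(); print(st["ee_pos"],st["tcp_rot"])
def ball(w):
    i=w["img"].astype(int); m=((i.max(2)<120)&(i[...,0]>i[...,2]+12)).astype(np.uint8); m[150:]=0; m[:,:235]=0; m[:,375:]=0
    con=max(cv2.findContours(m,cv2.RETR_EXTERNAL,cv2.CHAIN_APPROX_NONE)[0],key=cv2.contourArea)[:,0]
    c=con[(con[:,1]<108)&(con[:,0]>266)]
    e=cv2.fitEllipse(c); print("ell",e,len(c))
    # cone half angle: undistorted rim points -> fit axis
    _,r=ray(w,c); c0,_=ray(w,c[:1]); r/=np.linalg.norm(r,axis=1)[:,None]
    # r.a = cos(th): solve r@x=1, x=a/cos
    x=np.linalg.lstsq(r,np.ones(len(r)),rcond=None)[0]; a=x/np.linalg.norm(x); th=np.arccos(1/np.linalg.norm(x)); D=.02/np.sin(th)
    return c0+a*D,D,a,c0
for q in(w,w2):
    p,D,a,c0=ball(q); print("ball",p,D,"on plane z=.212",c0+a*(.212-c0[2])/a[2])
    # shaft edges lower
i=w2["img"].astype(int)
for row in (165,185,205,220):
    b=np.where((i[row,280:370].max(1)<120))[0]+280; print(row,b.min(),b.max(),onz(w2,[((b.min()+b.max())/2,row)],.212)[0])
E
```

```text
[0.5662 0.0619 0.1963] [-179.9507   -0.0713   -0.5065]
ell ((318.77215576171875, 93.6377182006836), (98.3162612915039, 101.38280487060547), 179.89256286621094) 171
ball [0.6392 0.0634 0.207 ] 0.1518725078893582 on plane z=.212 [0.639  0.0634 0.212 ]
ell ((318.85333251953125, 93.94126892089844), (98.46086883544922, 101.94727325439453), 177.15087890625) 169
ball [0.6393 0.0625 0.2072] 0.15162713857342963 on plane z=.212 [0.6391 0.0625 0.212 ]
165 280 351 [0.6114 0.0641 0.212 ]
185 280 349 [0.603  0.0646 0.212 ]
205 291 347 [0.5943 0.0628 0.212 ]
220 293 345 [0.5877 0.0629 0.212 ]
```

```bash
python3 - <<'E'
from h import *
import pickle
np.set_printoptions(precision=4,suppress=True)
def ball(w,box,rowmax,colmin):
    i=w["img"].astype(int); m0=((i.max(2)<120)&(i[...,0]>i[...,2]+12)).astype(np.uint8); m=np.zeros_like(m0)
    x0,y0,x1,y1=box; m[y0:y1,x0:x1]=m0[y0:y1,x0:x1]
    con=max(cv2.findContours(m,cv2.RETR_EXTERNAL,cv2.CHAIN_APPROX_NONE)[0],key=cv2.contourArea)[:,0].astype(float)
    c=con[(con[:,1]<rowmax)&(con[:,0]>colmin)]
    ctr=np.array([(c[:,0].min()+c[:,0].max())/2,(c[:,1].min()+(c[:,0].max()-c[:,0].min())/2)])
    v=c-ctr; c=c+v/np.linalg.norm(v,axis=1)[:,None]*.5
    c0,r=ray(w,c); r/=np.linalg.norm(r,axis=1)[:,None]
    x=np.linalg.lstsq(r,np.ones(len(r)),rcond=None)[0]; a=x/np.linalg.norm(x); th=np.arccos(1/np.linalg.norm(x)); D=.02/np.sin(th)
    return c0+a*D,D,c0,a
w9=pickle.load(open("w9.pkl","rb")); t,s,w=pickle.load(open("fin.pkl","rb"))
p,D,c0,a=ball(w9,(290,75,345,130),112,290); print("tray",p,D,c0,"plane",c0+a*(.025-c0[2])/a[2])
p,D,c0,a=ball(w,(235,0,375,150),108,266); print("hand",p,D,c0)
crop(s,330,180,385,230,14,"s11.png")
R9=cv2.Rodrigues(w9["rvec"])[0];R=cv2.Rodrigues(w["rvec"])[0]; print("optical axes",R9[2],R[2])
E
```

```text
tray [0.58   0.3521 0.0149] 0.32733715382954115 [0.5723 0.3488 0.3421] plane [0.5797 0.352  0.025 ]
hand [0.6391 0.0634 0.2085] 0.15036392275977392 [0.6309 0.063  0.3587]
optical axes [-0.2315 -0.0472 -0.9717] [-0.2387  0.0034 -0.9711]
```

View pics/s11.png

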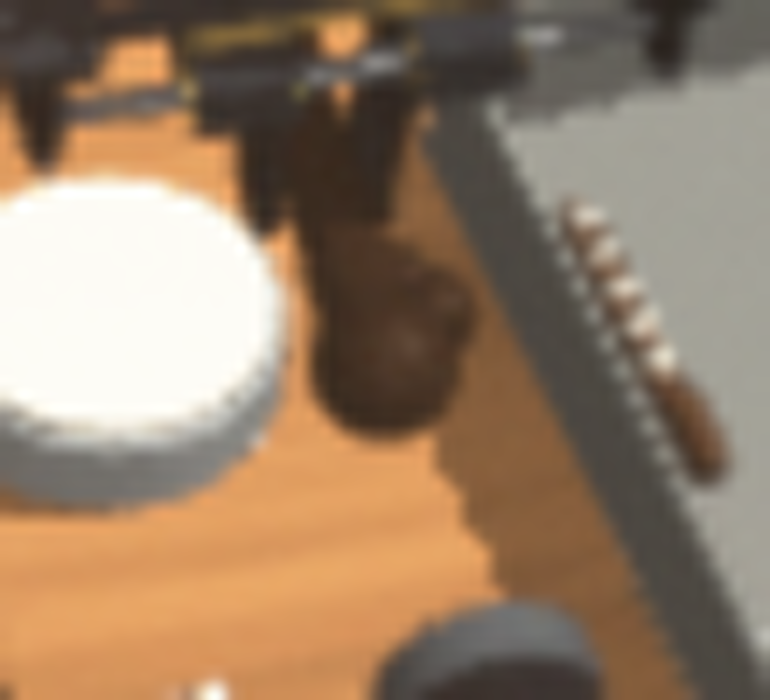

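Emit:
{"name": "step_arm", "arguments": {"deltas": [{"grip": 1, "tx": 0.0005, "ty": -0.0007, "tz": 0.0005, "ax": 0, "ay": 0, "az": -0.2}, {"grip": 1, "tx": 0.001, "ty": -0.0013, "tz": 0.001, "ax": 0, "ay": 0, "az": -0.4}, {"grip": 1, "tx": 0.001, "ty": -0.0013, "tz": 0.001, "ax": 0, "ay": 0, "az": -0.4}, {"grip": 1, "tx": 0.001, "ty": -0.0013, "tz": 0.001, "ax": 0, "ay": 0, "az": -0.4}, {"grip": 1, "tx": 0.001, "ty": -0.0013, "tz": 0.001, "ax": 0, "ay": 0, "az": -0.4}, {"grip": 1, "tx": 0.001, "ty": -0.0013, "tz": 0.001, "ax": 0, "ay": 0, "az": -0.4}, {"grip": 1, "tx": 0.001, "ty": -0.0013, "tz": 0.001, "ax": 0, "ay": 0, "az": -0.4}, {"grip": 1, "tx": 0.001, "ty": -0.0013, "tz": 0.001, "ax": 0, "ay": 0, "az": -0.4}, {"grip": 1, "tx": 0.001, "ty": -0.0013, "tz": 0.001, "ax": 0, "ay": 0, "az": -0.4}]}}

```text
time: 21.92
ee_pos: [0.5673, 0.0599, 0.1973]
tcp_rot: [-180.0, -0.1, -1.0]
contact_force: [0.3, -0.6, -4.5]
gripper_width: 0.0218
```

```bash
python3 - <<'E'
from h import *
st=read_state(); print(st["time"],st["ee_pos"],st["tcp_rot"],st["gripper_width"],st["contact_force"])
t=get_image("top");w=get_image("wrist"); cv2.imwrite("pics/t12.png",t["img"][:,:,::-1]); 
from h import *
i=w["img"].astype(int); m=((i.max(2)<120)&(i[...,0]>i[...,2]+12)); print(np.where(m[93,260:380])[0][[0,-1]]+260, np.where(m[:150,318])[0][0])
st=read_state(); print(st["ee_pos"],st["tcp_rot"])
E
```

```text
21.9167 [0.56729706 0.05986239 0.19729966] [-1.79955894e+02 -6.67554990e-02 -9.73132158e-01] 0.021824657550439507 [ 0.33200014 -0.5951774  -4.50833671]
[270 368] 43
[0.56732981 0.05988647 0.19731357] [-1.79953669e+02 -7.03160355e-02 -9.71018070e-01]
```

View pics/t12.png

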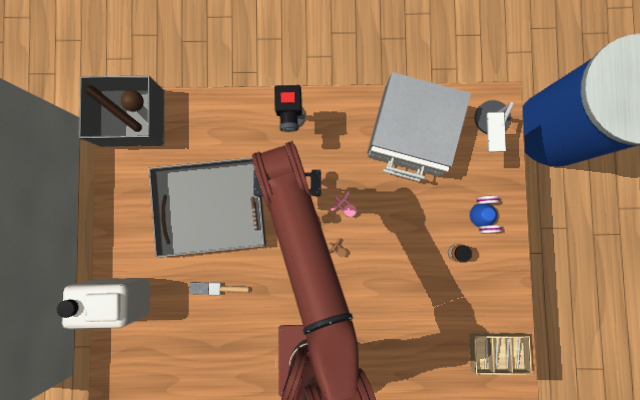

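```bash
python3 -c "
from h import *
print(finish_job())"
```

```text
the job is handed in; nothing more can be done
None
```

The changeover is done and handed in at about 22 s; `finish_job()` gave no verdict.

- **Vertebra and drawer:** I lowered the vertebra onto the floor of the top drawer until the wrist read about 5 N, then let go. It stood upright in the picture. I pushed the drawer in by its bar until it stopped at about 174 mm of travel (176 predicted), with about 28 N on the wrist, and the top picture shows it shut.
- **Long bone:** The arm is holding it by the shaft, level and the same way up, with the ball towards the lens. I put the lens glass centre at (0.741, 0.060, 0.212) m.

My last position checks of the ball, against a target of about (0.641, 0.061, 0.212):

| Check | Ball position (m) |
|---|---|
| Arm pose plus the bone position measured in the tray | (0.642, 0.059, 0.213) |
| Wrist picture | about (0.640, 0.061) |

- **Differences:** The two checks disagree by about 2 mm, which is the calibration limit. The ball height from its apparent size first read 0.207 to 0.209 m. After allowing for the error the same method showed in the tray, it was about 0.210 m, before a last 1 mm raise.
- **Angle:** The tool yaw is -1.0° against a lens axis I estimated at -0.7°.
- **Rest of the scene:** The other things, including the camera, look unmoved in the top picture. While looking at the lens, two joints came close to their range limits but read inside them.

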